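# Press a bead tube's cap home against the flip stop

## Task

The cap of the bead tube lying in front of the flip stop is not pushed in all the way. Flip the stop flag fully down across that slot, then push the tube along its slot against the flag until the cap is fully home on the tube, pressing no harder than it needs (over 15 N along the slot bends the flag). Leave the tube lying there in its slot with the flag still down, and do not disturb the other things.

Things in the scene. Friction and masses are not known exactly. Their poses are not given: they have to be found in the camera images.
- rack: Fixed clear polycarbonate slotted rack lying flat, base plate 320 x 140 x 6 mm (rack x -180 to 140, y -73 to 67 mm). Origin on the table surface, z up. Two slots along rack x: the working slot (middle y = -20 mm) and the parking slot (y = +45 mm). Two hinge cheeks, 8 x 14 mm, 48 mm high, stand at x = 91 and 119, y = -52 mm.
- slot_mid (a point): Point on the middle line of the working slot at rack (0, -20, 6) mm, on the plate's top; axes as the rack's. A slot is the 22 mm gap between two rails, each 4 mm wide and 6 mm high (tops 12 mm above the table), from rack x = -180 to +90 mm.
- stop_flag: Steel flip-stop flag, stiff hinge (0.045 N m friction: it stays where left). Origin on the hinge axis at rack (105, -52, 40) mm; hinge axis = its x = rack x. Fully down (hard stop) its axes match the rack's and it points to rack +y across the slot. Starts turned 1.6 to 2.0 rad about +x from down: upright, leaning off the slot. Over 15 N along x bends it.
- flag_tip (a point): Middle of the upper face of the flag's free end, at flag (0, 62, 4) mm; axes as the flag's. The arm is 16 mm wide (x), from the hinge to here, its flat upper face at flag z = +4 mm (facing away from the slot when up). Under it hangs a blade 8 mm thick in x, flag y 12 to 52, z -2 to -32 mm.
- blade_face (a point): Point on the blade's -x face at flag (-4, 32, -22) mm, on the tube's axis line when the flag is down. Here the round nose (10 mm across) of a brass adjusting screw stands out to -x by 2 to 16 mm: set differently each time, not measured, does not move when pushed. The cap meets this nose, not the blade.
- tube: Clear round bead tube, 24 mm diameter, body 110 mm long, 0.07 to 0.13 kg, lying in the working slot, axis 18 mm above the table. Origin mid-body on the axis; x runs along the tube to the cap, along rack +x. Flat tail end at x = -55, cap end at x = +55 mm. May roll about x; slides with under 2 N.
- cap: Black plug cap of the tube: flange 24 mm diameter, 8 mm thick. Origin at the middle of the flange's inner face, outer face at x = +8 mm. Slides along the tube's x only: 3 to 6 mm out at the start (origin at tube x = 58 to 61 mm, a visible gap), fully home at 55 mm (hard stop). Going in it resists with about 5 N; it stays where left.
- parked_tube: Bystander: a like tube with its cap already home (118 mm long), in the parking slot, origin and axes as for the tube.
- spoon_rest: Bystander: white ceramic spoon rest: round dish 90 mm across, 22 mm high, with a flat tongue reaching 75 mm from the middle along its x; origin under the dish's centre.
- bead_mat: Bystander: grey silicone bead mat block 100 x 80 x 14 mm, origin under its centre.
- ring_opener: Bystander: flat steel jump-ring opener about 85 mm long, 22 mm wide, 5 mm thick, lying on the table, origin under its middle.
There are look-alikes about, which are no part of the job. What is shaped like the tube but green or red is not meant.

How it is judged:
By the outcome, as a careful person would: the job done as asked, in the order asked, and still so for the second after the job is handed in, with the robot touching nothing.
It also fails if it takes over 64 s, if anything falls off the work surface, if the arm or the gripper's body presses on something with over 40 N, if the wrist force passes 120 N, or if a joint passes its speed limit or range.

## Robot

A 6-joint arm with a two-finger parallel gripper is mounted at the origin on the work surface. World frame = base frame: x ahead of the robot, y to its left, z up, the work surface at z = 0. Lengths are in m, angles in rad, forces in N, time in s.
With the tool pointing down it reaches from about 0.325 to 0.775 m from the base axis. Payload 5.5 kg.
Tool frame: the origin (TCP) lies midway between the tips of the shut fingers; the grasp point (between the pads) lies 19 mm behind it; z points along the fingers, x is the direction in which the jaws open and shut, and the axes are right-handed (so a half turn about z gives the same grasp; the last joint's range is limited). The gripper opens to 85 mm and grips with 20 to 120 N. Pads are 22 mm wide; open, the fingers measure 114 mm over their backs; the gripper's body (76 mm by 85 mm) begins 54 mm behind the grasp point. The pads swing forward as they close: fully open they stand 13 mm farther back than shut.
Start: joints at [1.247, 0.091, 1.231, -0, 1.82, -0.057], TCP at [0.158, 0.579, 0.199] pointing down, gripper open.
Joint ranges: [-2.87, 2.87], [-0.86, 2.18], [0.17, 2.46], [-1.51, 4.65], [0.06, 2.69], [-2.65, 2.65]. Speed limits (rad/s): [2.57, 2.57, 3.01, 3.14, 3.14, 3.14].

## Interface

Orientations are given as a 3x3 rotation matrix whose columns are the frame's x, y, z axes.
In Python, from cell import env gives the robot as it stands.
- The arm moves only by the shell command python3 -m jog 'ROWS' [FORCE]. ROWS is a JSON object of lists of equal length, an entry for each row: "linear": the shift along the tool's x, y, z in mm, a list of three; "angular": the turn, a rotation vector about the tool's x, y, z in degrees, a list of three; "gripper": the gripper's target within -1 to 1 (fully open at 1, half-way at 0, shut at -1). In form: {"linear": [[dx, dy, dz], ...], "angular": [[wx, wy, wz], ...], "gripper": [gripper, ...]}. A call has exactly 8 rows; each row shifts and turns the commanded pose from where the row before left it, along the tool's axes as they then stand; what a row does not reach is not made up. A row lasts 1/12 s, in which the tool goes at most 41.7 mm and 7.16 degrees, less where a joint would pass 70% of its speed; a pose out of reach is approached as far as the arm can. A call is refused whole if a number of a shift passes 41.7 or a number of a turn 7.16, either way. A call with a gripper value outside its range is refused whole. The fingers move at their own pace and stop on an object; FORCE is the grip in N (left out, the last holds). Time passes only in rows, so rows that do not move let the fingers close, or fill a call up. It gives the time, the measured TCP pose, the force and the opening at its end, in the units of the state.
- env.read_state(): the state, without advancing time (a new reading comes with each control period).
- env.read_camera(name): name is "scene" or "side" or "wrist"; returns the picture (384x512x3 uint8, red, green, blue); there is no depth.
- env.calibration(name): a dict with "intrinsics" (3x3 intrinsics, pixels), "R" (3x3) and "t" (3): a world point X has camera coordinates R X + t; the wrist camera has in their place "tool_from_camera" (4x4, takes a point from camera to tool coordinates, whose origin is the TCP and whose axes are the tool frame's). Camera axes: x right, y down, z forward; pixel columns grow to the right and rows downward; lengths in m; the calibration is good to about 2 mm. A picture is of the moment at which its call begins: read the wrist's pose just before it. calibration takes no time and is no camera call.
- env.finish_job(): hands the job in, once; it reports no verdict.
The state is a dict: "time_s": time; "qpos": joint angles; "joint_vel": joint speeds; "joint_efforts": joint torques, N m; "position": TCP position; "orientation": TCP orientation; "force": force on the tool from outside, world axes, zero at the start; "ft_torque": the same for the moment, N m; "grip_width": opening from 0.0 (shut) to 1.0 (fully open).
Only numpy, scipy, OpenCV 4.12 (cv2) and the standard library are available. Lean on these libraries where they do the work, as an engineer would, in place of code of your own. Each camera call takes 0.05 s, during which the arm holds its last target.

## Working session

There is one attempt and no reset: what is moved stays moved. The work goes in short steps, Python scripts to look and compute and a shell command to move; the robot and the scene stay as the last step left them, time stands still between calls to the robot, and variables do not carry over. Pictures are saved under pics/ and viewed, and the job is handed in when it is done.

```bash
ls; mkdir -p pics
python3 - <<'E'
from cell import env
import cv2
s=env.read_state()
print({k:s[k] for k in s})
for n in ["scene","side","wrist"]:
    im=env.read_camera(n); cv2.imwrite(f"pics/{n}0.png",im[:,:,::-1])
    print(n,env.calibration(n))
E
```

```text
pics
{'time_s': 0.0, 'qpos': array([ 1.24730444e+00,  9.18798359e-02,  1.23188544e+00, -8.66183617e-08,
        1.81982215e+00, -5.67216648e-02]), 'joint_vel': array([-0.00073615,  0.00070624, -0.00142276, -0.0005043 , -0.00063332,
        0.00014805]), 'joint_efforts': array([ 6.63856226e-04, -4.58708024e+01, -4.18040442e+01, -9.99400004e-05,
        1.07972481e-02,  4.82118708e-06]), 'position': array([0.15807243, 0.57843778, 0.19813864]), 'orientation': array([[ 2.63616672e-01,  9.64627311e-01, -6.34014639e-04],
       [ 9.64625463e-01, -2.63617410e-01, -1.89132507e-03],
       [-1.99156112e-03, -1.13001843e-04, -9.99998010e-01]]), 'force': array([ 0.07537906, -0.57557427,  0.57585089]), 'ft_torque': array([ 0.01968338, -0.0141757 , -0.00709475]), 'grip_width': 1.0009361446651157}
scene {'intrinsics': array([[401.65397813,   0.        , 250.77783998],
       [  0.        , 401.65397813, 197.19281604],
       [  0.        ,   0.        ,   1.        ]]), 'R': array([[-0.45158612,  0.89221394,  0.00492622],
       [ 0.66701531,  0.34126059, -0.66229283],
       [-0.59258802, -0.2957
[... 288 characters left out ...]
 -0.00339801],
       [-0.11527741,  0.66811881, -0.73507032],
       [ 0.12991985, -0.72350587, -0.67798236]]), 't': array([0.55852108, 0.1219806 , 1.10767241])}
wrist {'intrinsics': array([[296.42877169,   0.        , 252.1975729 ],
       [  0.        , 296.42877169, 190.6590726 ],
       [  0.        ,   0.        ,   1.        ]]), 'tool_from_camera': array([[ 9.99999835e-01,  1.58169840e-04, -5.52346916e-04,
        -3.41695613e-04],
       [-8.44672334e-06,  9.65303256e-01,  2.61131429e-01,
        -6.54313619e-02],
       [ 5.74485393e-04, -2.61131381e-01,  9.65303098e-01,
        -1.73566032e-01],
       [ 0.00000000e+00,  0.00000000e+00,  0.00000000e+00,
         1.00000000e+00]])}
```

View pics/scene0.png

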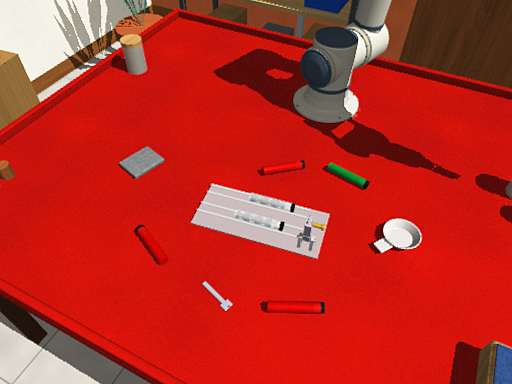

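View pics/side0.png

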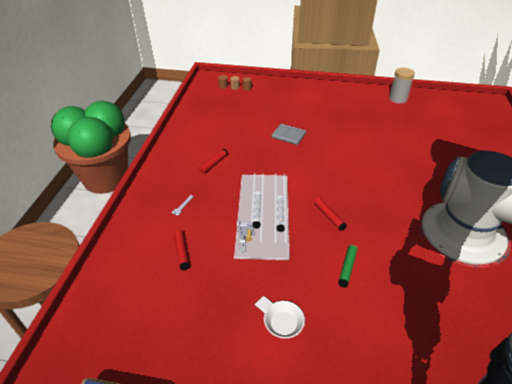

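View pics/wrist0.png

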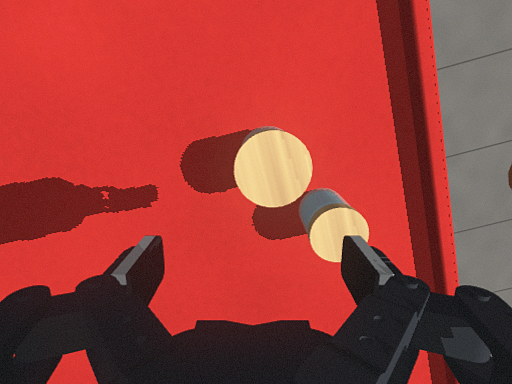

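Run:
```python
import cv2
a=cv2.imread("pics/scene0.png")[170:270,180:340]; cv2.imwrite("pics/sc.png",cv2.resize(a,None,fx=5,fy=5,interpolation=cv2.INTER_CUBIC))
a=cv2.imread("pics/side0.png")[165:270,220:310]; cv2.imwrite("pics/sd.png",cv2.resize(a,None,fx=5.5,fy=5.5,interpolation=cv2.INTER_CUBIC))
```

```text
(no output)
```

View pics/sc.png

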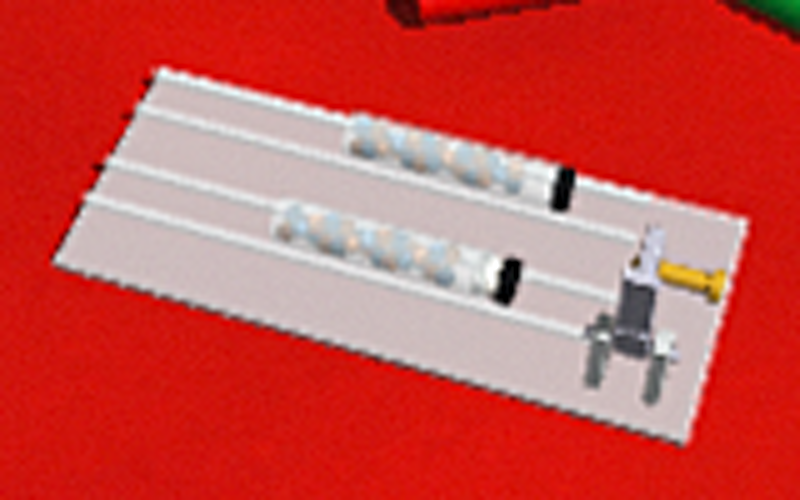

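View pics/sd.png

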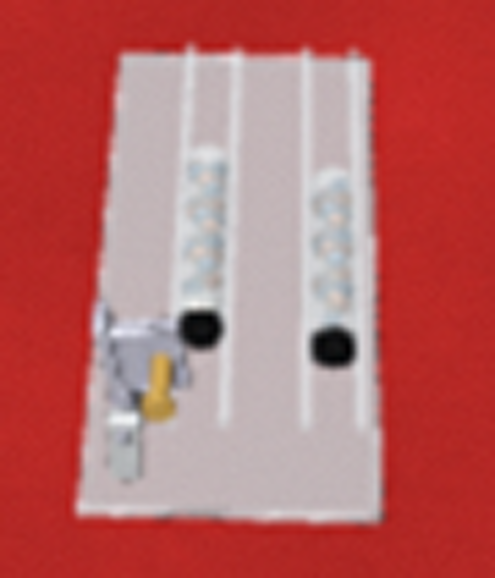

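```bash
cat > h.py <<'E'
import numpy as np, cv2
from cell import env
from scipy.optimize import least_squares
C={n:env.calibration(n) for n in ["scene","side","wrist"]}
def proj(n,X,pose=None):
    X=np.atleast_2d(X); c=C[n]
    if n=="wrist":
        p,R=pose; T=c["tool_from_camera"]; Y=((X-p)@R-T[:3,3])@T[:3,:3]
    else: Y=X@c["R"].T+c["t"]
    q=Y@c["intrinsics"].T; return q[:,:2]/q[:,2:]
def ray(n,uv,pose=None):
    c=C[n]; d=np.linalg.inv(c["intrinsics"])@np.array([uv[0],uv[1],1.])
    if n=="wrist":
        p,R=pose;T=c["tool_from_camera"]; return p+R@T[:3,3], R@T[:3,:3]@d
    return -c["R"].T@c["t"], c["R"].T@d
def atz(n,uv,z,pose=None):
    o,d=ray(n,uv,pose); return o+d*(z-o[2])/d[2]
def rack2w(P,r):
    P=np.atleast_2d(P)/1000.; c,s=np.cos(r[2]),np.sin(r[2])
    return P@np.array([[c,-s,0],[s,c,0],[0,0,1]]).T+np.array([r[0],r[1],0])
E
python3 - <<'E'
from h import *
P=[[-180,-73,6],[140,-73,6],[140,67,6],[-180,67,6]]
uv={"scene":[[190.6,222.6],[317.4,258.4],[329.6,213.4],[212,184]],"side":[[241.8,175],[234.5,258.6],[289.5,259.5],[287.3,175.5]]}
for n in uv:
    W=np.array([atz(n,q,.006) for q in uv[n]]); print(n,W.round(4).tolist())
for ns in (["scene"],["side"],["scene","side"]):
    f=lambda r:np.concatenate([(proj(n,rack2w(P,r))-uv[n]).ravel() for n in ns])
    r=least_squares(f,[.55,-.1,1.5]); print(ns,r.x,r.fun.round(1))
E
```

```text
scene [[0.6338, -0.1197, 0.006], [0.5894, 0.1955, 0.006], [0.4499, 0.1758, 0.006], [0.4969, -0.1393, 0.006]]
side [[0.6319, -0.1203, 0.006], [0.5865, 0.1976, 0.006], [0.4494, 0.1766, 0.006], [0.4928, -0.1419, 0.006]]
['scene'] [0.53656843 0.04728241 1.71320774] [-0.4  0.1  0.4 -0.   0.2  0.2 -0.1 -0.4]
['side'] [0.53444147 0.04761608 1.71069958] [ 0.  -0.  -0.2 -0.4  0.3  0.1 -0.2  0.4]
['scene', 'side'] [0.53545175 0.04724868 1.71235692] [-0.2 -0.3  0.5 -0.4  0.3 -0.1  0.1 -0.7 -0.4 -0.1 -0.5 -0.5  0.  -0.1
 -0.6  0.2]
```

```bash
cat >> h.py <<'E'
RK=np.array([.5355,.0472,1.7125])
def Rgoal(r=RK):
    a=r[2]; rx=np.array([np.cos(a),np.sin(a),0]); ry=np.array([-np.sin(a),np.cos(a),0])
    return np.stack([-ry,-rx,[0,0,-1]],1)
def delta(target_rack_mm,r=RK):
    from scipy.spatial.transform import Rotation as Ro
    s=env.read_state(); R=s["orientation"]; t=rack2w(target_rack_mm,r)[0]
    print("t",s["time_s"],"rack now",((s["position"]-np.array([r[0],r[1],0]))@np.stack([-Rgoal(r)[:,1],-Rgoal(r)[:,0],[0,0,1]],1)*1000).round(1))
    print("shift tool mm",((t-s["position"])@R*1000).round(1),"turn deg",np.degrees(Ro.from_matrix(R.T@Rgoal(r)).as_rotvec()).round(2), "F",s["force"].round(2))
E
python3 - <<'E'
from h import *
print(rack2w([105,-115,130],RK))
delta([105,-115,130])
E
```

```text
[[0.63451819 0.16738901 0.13      ]]
t 0.15 rack now [579.3 298.6 198.4]
shift tool mm [-270.8  567.9   68.8] turn deg [5.000e-02 8.000e-02 6.659e+01] F [ 0.7  -0.3  -0.81]
```

```bash
python3 -m jog '{"linear":[[-17,35.5,4],[-17,35.5,4],[-17,35.5,4],[-17,35.5,4],[-17,35.5,4],[-17,35.5,4],[-17,35.5,4],[-17,35.5,4]],"angular":[[0,0,0],[0,0,0],[0,0,0],[0,0,0],[0,0,0],[0,0,0],[0,0,0],[0,0,0]],"gripper":[-1,-1,-1,-1,-1,-1,-1,-1]}' 40
python3 -m jog '{"linear":[[-17,35.5,4],[-17,35.5,4],[-17,35.5,4],[-17,35.5,4],[-17,35.5,4],[-17,35.5,4],[-17,35.5,4],[-17,35.5,4]],"angular":[[0,0,0],[0,0,0],[0,0,0],[0,0,0],[0,0,0],[0,0,0],[0,0,0],[0,0,0]],"gripper":[-1,-1,-1,-1,-1,-1,-1,-1]}'
python3 -m jog '{"linear":[[0,0,0],[0,0,0],[0,0,0],[0,0,0],[0,0,0],[0,0,0],[0,0,0],[0,0,0]],"angular":[[0,0,7],[0,0,7],[0,0,7],[0,0,7],[0,0,7],[0,0,7],[0,0,7],[0,0,7]],"gripper":[-1,-1,-1,-1,-1,-1,-1,-1]}'
python3 -c "
from h import *
delta([105,-115,130])"
```

```text
time_s: 0.82
position: [0.3973, 0.3711, 0.1669]
orientation: [[0.264, 0.965, -0.0], [0.965, -0.264, -0.0], [-0.0, -0.0, -1.0]]
force: [1.5, 0.0, -0.0]
grip_width: -0.001
time_s: 1.48
position: [0.6354, 0.165, 0.1346]
orientation: [[0.264, 0.965, -0.001], [0.965, -0.264, -0.0], [-0.0, -0.001, -1.0]]
force: [-0.1, 0.8, -0.2]
grip_width: 0.001
time_s: 2.15
position: [0.6342, 0.1666, 0.1347]
orientation: [[0.949, 0.315, -0.001], [0.315, -0.949, -0.0], [-0.001, -0.0, -1.0]]
force: [-0.7, -0.7, 1.7]
grip_width: 0.001
t 2.15 rack now [ 104.3 -114.6  134.7]
shift tool mm [ 0.6 -0.7  4.7] turn deg [-0.    0.06 10.25] F [-0.71 -0.71  1.67]
```

```bash
python3 -m jog '{"linear":[[0,0,0],[0,0,0],[0,0,0],[0,0,0],[0,0,0],[0,0,0],[0,0,0],[0,0,0]],"angular":[[0,0,5],[0,0,5.2],[0,0,0],[0,0,0],[0,0,0],[0,0,0],[0,0,0],[0,0,0]],"gripper":[-1,-1,-1,-1,-1,-1,-1,-1]}'
python3 -c "
from h import *
delta([105,-115,130])
s=env.read_state(); np.savez('w1.npz',p=s['position'],R=s['orientation'])
im=env.read_camera('wrist'); cv2.imwrite('pics/w1.png',im[:,:,::-1])
cv2.imwrite('pics/w1b.png',cv2.resize(im[:,:,::-1],(800,600),interpolation=cv2.INTER_CUBIC))
print(proj('wrist',rack2w([[-180,-73,6],[140,-73,6],[140,67,6],[-180,67,6],[90,-20,6],[105,-52,40]],RK),(s['position'],s['orientation'])).round(0).tolist())"
```

```text
time_s: 2.82
position: [0.6344, 0.1667, 0.1353]
orientation: [[0.989, 0.149, 0.0], [0.149, -0.989, -0.0], [0.0, 0.0, -1.0]]
force: [0.1, 0.1, -0.1]
grip_width: -0.002
t 2.8167 rack now [ 104.3 -114.8  135.3]
shift tool mm [ 0.2 -0.7  5.3] turn deg [ 0.   -0.    0.44] F [ 0.09  0.07 -0.08]
[[218.0, 390.0], [211.0, 140.0], [72.0, 139.0], [110.0, 389.0], [162.0, 188.0], [185.0, 182.0]]
```

View pics/w1b.png

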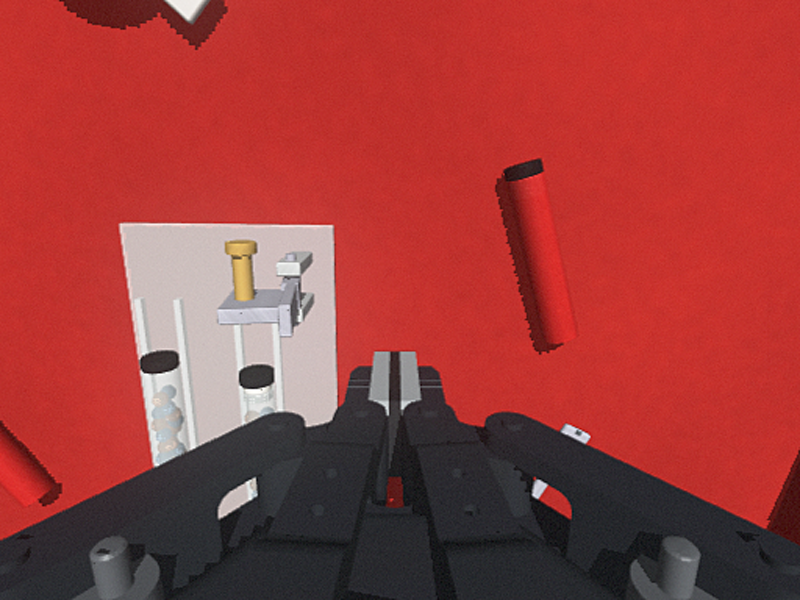

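Run:
```python
import cv2
a=cv2.imread("pics/w1.png")[130:290,65:235]; cv2.imwrite("pics/w1c.png",cv2.resize(a,None,fx=3.7,fy=3.7,interpolation=cv2.INTER_CUBIC))
```

```text
(no output)
```

View pics/w1c.png

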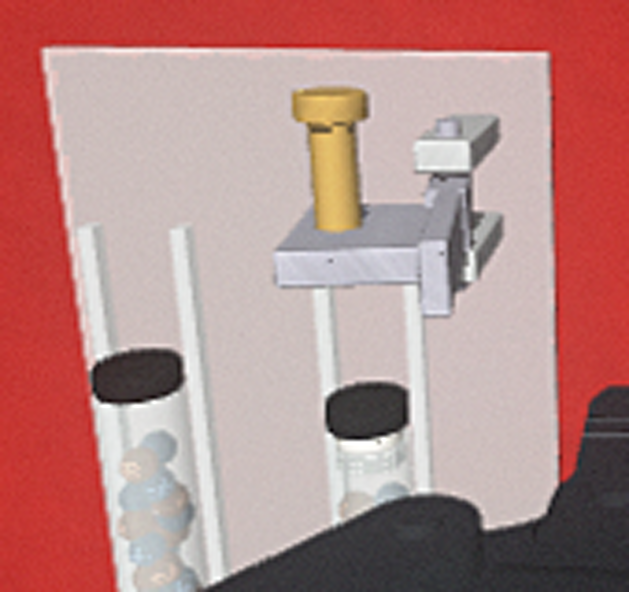

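Run:
```python
from h import *
d=np.load('w1.npz'); pose=(d['p'],d['R'])
P={'wrist':([[140,67,6],[140,-73,6],[90,58,12],[90,32,12]],[[76.4,143],[213.1,144.1],[89.3,191.6],[113.6,191.4]]),
'scene':([[-180,-73,6],[140,-73,6],[140,67,6],[-180,67,6]],[[190.6,222.6],[317.4,258.4],[329.6,213.4],[212,184]]),
'side':([[-180,-73,6],[140,-73,6],[140,67,6],[-180,67,6]],[[241.8,175],[234.5,258.6],[289.5,259.5],[287.3,175.5]])}
for ns in (['wrist'],['wrist','scene','side']):
    f=lambda r:np.concatenate([(proj(n,rack2w(P[n][0],r),pose)-P[n][1]).ravel()*(1 if n=='wrist' else 2) for n in ns])
    r=least_squares(f,RK); print(r.x,r.fun.round(1))
    x=r.x
    for c in (40,45,50,55,60): print(c,proj('wrist',rack2w([[c,-20,6],[c,-20,30],[c-8,-20,30]],x),pose).round(1).tolist(), proj('scene',rack2w([[c,-20,18],[c-8,-20,30],[c-125,-20,18]],x)).round(1).tolist(),proj('side',rack2w([[c,-20,18],[c-8,-20,30],[c-125,-20,18]],x)).round(1).tolist())
    for th in (1.5,1.6,1.7,1.8,1.9,2.):
        print(th,proj('wrist',rack2w([[105+sx,-52+62*np.cos(th)-4*np.sin(th),40+62*np.sin(th)+4*np.cos(th)] for sx in (-8,8)],x),pose).round(1).tolist())
```

```text
[0.53921474 0.04441507 1.71323509] [-0.3 -0.3  1.  -0.4 -0.7  0.3  0.   0.6]
40 [[168.5, 234.6], [162.1, 244.1], [162.7, 251.2]] [[280.9, 226.9], [277.9, 223.0], [232.2, 213.8]] [[255.1, 224.8], [255.2, 219.6], [256.5, 192.8]]
45 [[168.2, 230.4], [161.7, 239.6], [162.3, 246.8]] [[282.9, 227.4], [280.0, 223.5], [234.1, 214.3]] [[255.0, 226.2], [255.1, 221.0], [256.4, 194.0]]
50 [[167.9, 226.1], [161.4, 235.0], [162.0, 242.3]] [[284.9, 228.0], [282.0, 224.0], [236.0, 214.8]] [[255.0, 227.6], [255.0, 222.3], [256.4, 195.2]]
55 [[167.6, 221.9], [161.0, 230.5], [161.6, 237.8]] [[286.9, 228.5], [284.0, 224.6], [237.9, 215.3]] [[254.9, 229.0], [255.0, 223.7], [256.3, 196.4]]
60 [[167.3, 217.5], [160.7, 225.9], [161.2, 233.2]] [[288.9, 229.0], [286.0, 225.1], [239.8, 215.9]] [[254.8, 230.4], [254.9, 225.1], [256.3, 197.6]]
1.5 [[170.6, 216.1], [169.2, 195.3]]
1.6 [[179.1, 216.0], [177.8, 195.3]]
1.7 [[187.7, 215.7], [186.6, 195.0]]
1.8 [[196.1, 215.0], [195.2, 194.5]]
1.9 [[204.4, 214.1], [203.6, 193.8]]
2.0 [[212.3, 213.0], [211.7, 192.8]]
[0.53710844 0.04569611 1.70812573] [-1.8 -2.2 -0.2 
[... 378 characters left out ...]
5.7, 221.4], [257.2, 194.3]]
50 [[166.3, 224.9], [159.7, 233.7], [160.2, 241.0]] [[285.6, 227.6], [282.8, 223.7], [236.9, 214.3]] [[255.5, 228.0], [255.6, 222.8], [257.2, 195.5]]
55 [[166.0, 220.6], [159.3, 229.1], [159.9, 236.4]] [[287.6, 228.1], [284.8, 224.2], [238.8, 214.8]] [[255.5, 229.4], [255.6, 224.2], [257.1, 196.7]]
60 [[165.7, 216.3], [159.0, 224.5], [159.5, 231.9]] [[289.7, 228.7], [286.8, 224.8], [240.7, 215.3]] [[255.4, 230.9], [255.5, 225.6], [257.0, 197.9]]
1.5 [[168.6, 214.4], [167.2, 193.6]]
1.6 [[177.1, 214.4], [175.9, 193.6]]
1.7 [[185.7, 214.1], [184.7, 193.3]]
1.8 [[194.2, 213.5], [193.3, 192.9]]
1.9 [[202.5, 212.6], [201.8, 192.2]]
2.0 [[210.4, 211.6], [209.9, 191.3]]
```

```bash
sed -i 's/^RK=.*/RK=np.array([.5385,.045,1.713])/' h.py; python3 -c "
from h import *
delta([105,-115,78])"; python3 -m jog '{"linear":[[0,0,8],[0,0,8],[0,0,8],[0,0,8],[0,0,8],[0,0,8],[0,0,8],[0,0,0]],"angular":[[0,0,0],[0,0,0],[0,0,0],[0,0,0],[0,0,0],[0,0,0],[0,0,0],[0,0,0]],"gripper":[-1,-1,-1,-1,-1,-1,-1,-1]}';python3 -c "
from h import *
delta([105,-115,78])"
```

```text
t 2.8667 rack now [ 106.8 -112.2  135.3]
shift tool mm [ 2.8  1.9 57.3] turn deg [-0.  -0.   0.4] F [ 0.16 -0.09 -0.31]
time_s: 3.53
position: [0.6333, 0.1664, 0.0764]
orientation: [[0.989, 0.148, -0.004], [0.148, -0.989, -0.001], [-0.004, 0.0, -1.0]]
force: [0.3, 0.4, -0.5]
grip_width: -0.001
t 3.5333 rack now [ 106.8 -111.    76.4]
shift tool mm [ 3.9  1.8 -1.6] turn deg [0.01 0.21 0.37] F [ 0.33  0.4  -0.49]
```

```bash
python3 -m jog '{"linear":[[-5,1,0],[-5,1,0],[-5,0,0],[-5,0,0],[-5,0,0],[-5,0,0],[-5,0,0],[-5,0,0]],"angular":[[0,0,0],[0,0,0],[0,0,0],[0,0,0],[0,0,0],[0,0,0],[0,0,0],[0,0,0]],"gripper":[-1,-1,-1,-1,-1,-1,-1,-1]}';python3 -c "
from h import *
delta([105,-15,78])
im=env.read_camera('wrist'); cv2.imwrite('pics/w2.png',cv2.resize(im[100:300,50:350,::-1],None,fx=2.6,fy=2.6,interpolation=cv2.INTER_CUBIC))"
```

```text
time_s: 4.2
position: [0.5946, 0.1587, 0.0795]
orientation: [[0.989, 0.148, 0.0], [0.148, -0.989, 0.0], [0.0, -0.0, -1.0]]
force: [0.1, -0.0, 0.2]
grip_width: 0.0
t 4.2 rack now [104.6 -71.7  79.5]
shift tool mm [-56.7  -0.7   1.5] turn deg [-0.   -0.02  0.37] F [ 0.12 -0.05  0.17]
```

View pics/w2.png

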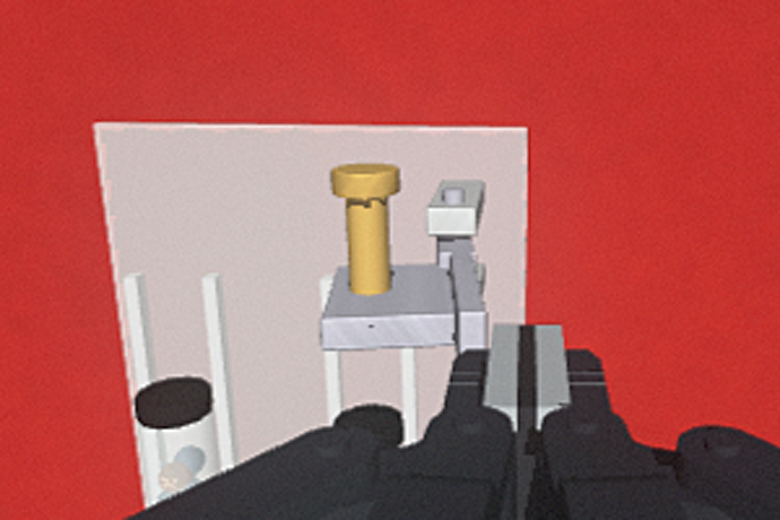

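```bash
python3 -m jog '{"linear":[[-3,0,0],[-3,0,0],[-3,0,0],[-3,0,0],[-3,0,0],[-3,0,0],[-3,0,0],[-3,0,0]],"angular":[[0,0,0],[0,0,0],[0,0,0],[0,0,0],[0,0,0],[0,0,0],[0,0,0],[0,0,0]],"gripper":[-1,-1,-1,-1,-1,-1,-1,-1]}'
python3 -m jog '{"linear":[[-4,0,0],[-4,0,0],[-4,0,0],[-4,0,0],[-4,0,0],[-4,0,0],[-4,0,0],[-4,0,0]],"angular":[[0,0,0],[0,0,0],[0,0,0],[0,0,0],[0,0,0],[0,0,0],[0,0,0],[0,0,0]],"gripper":[-1,-1,-1,-1,-1,-1,-1,-1]}';python3 -c "
from h import *
delta([105,-15,78])
im=env.read_camera('wrist'); cv2.imwrite('pics/w3.png',cv2.resize(im[100:300,50:350,::-1],None,fx=2.6,fy=2.6,interpolation=cv2.INTER_CUBIC))"
```

```text
time_s: 4.92
position: [0.5711, 0.1551, 0.0792]
orientation: [[0.989, 0.148, -0.0], [0.148, -0.989, -0.0], [-0.0, 0.0, -1.0]]
force: [-0.3, -1.0, 0.8]
grip_width: -0.001
time_s: 5.58
position: [0.5393, 0.1504, 0.0793]
orientation: [[0.989, 0.148, 0.0], [0.148, -0.989, -0.0], [-0.0, 0.0, -1.0]]
force: [0.3, -0.9, 0.7]
grip_width: -0.003
t 5.5833 rack now [104.2 -15.8  79.3]
shift tool mm [-0.8 -0.8  1.3] turn deg [0.   0.   0.36] F [ 0.35 -0.88  0.71]
```

View pics/w3.png

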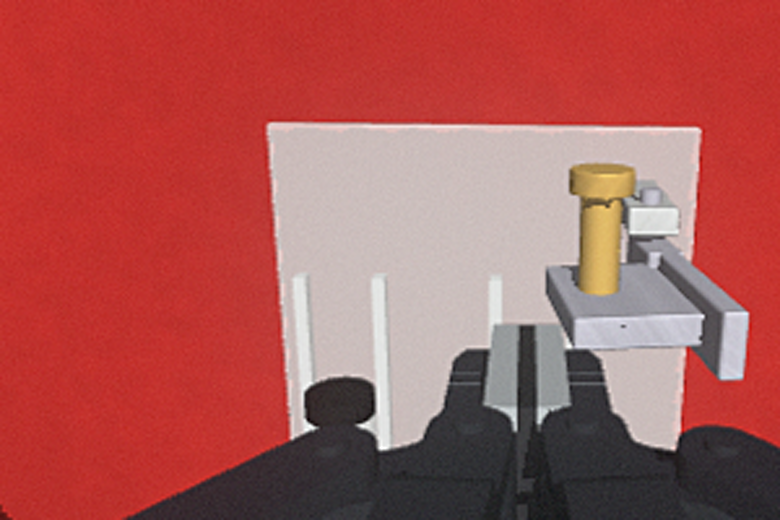

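```bash
python3 -c "
from h import *
s=env.read_state(); pose=(s['position'],s['orientation'])
print('tip',proj('wrist',s['position']+np.array([[0,-.011,0],[0,0,0],[0,.011,0],[0.008,-.011,0],[-.008,-.011,0],[0,-.011,-.02]])@s['orientation'].T,pose).round(1).tolist())
for th in (1.5,1.6,1.7,1.8,1.9,2.):
        print(th,proj('wrist',rack2w([[105+sx,-52+62*np.cos(th)-4*np.sin(th),40+62*np.sin(th)+4*np.cos(th)] for sx in (-8,8)],RK),pose).round(1).tolist())
for n in ('scene','side'):
  im=env.read_camera(n); u=proj(n,s['position'])[0].astype(int); print(u)
  cv2.imwrite(f'pics/{n}1.png',cv2.resize(im[u[1]-60:u[1]+60,u[0]-75:u[0]+75,::-1],None,fx=5,fy=5,interpolation=cv2.INTER_CUBIC))"
```

```text
tip [[251.7, 202.3], [251.7, 219.2], [251.7, 235.5], [264.7, 202.3], [238.6, 202.3], [251.6, 213.2]]
1.5 [[316.9, 246.4], [318.8, 219.3]]
1.6 [[328.0, 246.3], [330.1, 219.2]]
1.7 [[338.6, 245.6], [341.0, 218.7]]
1.8 [[348.5, 244.5], [351.2, 217.8]]
1.9 [[357.6, 243.0], [360.5, 216.6]]
2.0 [[365.7, 241.1], [368.7, 215.0]]
[310 216]
[256 227]
```

View pics/scene1.png

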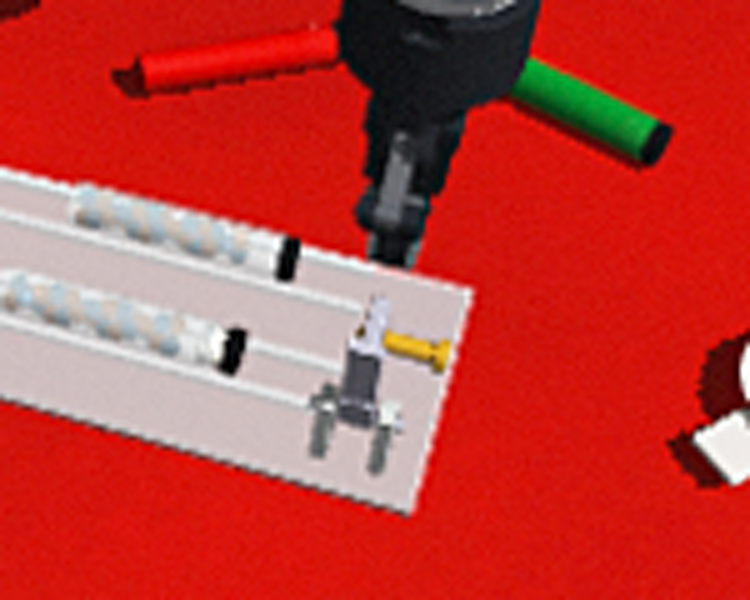

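View pics/side1.png

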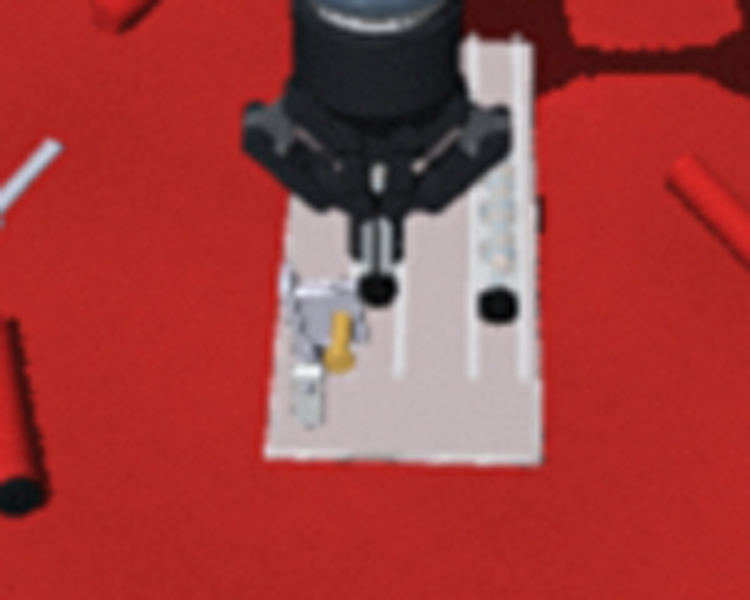

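```bash
python3 -c "
from h import *
s=env.read_state(); pose=(s['position'],s['orientation'])
uv={'scene':(313.4,209),'side':(256.6,219.4),'wrist':(50+527/2.6,100+328/2.6)}
for ns in (['scene','side'],['scene','side','wrist']):
  f=lambda X:np.concatenate([(proj(n,X,pose)[0]-uv[n]) for n in ns])
  r=least_squares(f,s['position']); print(ns,r.x,r.fun, (r.x-s['position'])@s['orientation']*1000)
print(s['position'],s['grip_width'],s['qpos'])
"
```

```text
['scene', 'side'] [0.53910633 0.15225722 0.10879623] [-0.36957861 -0.87189598 -0.62028129  0.83173828] [ -0.17619688  -1.84256649 -29.39665676]
['scene', 'side', 'wrist'] [0.53910106 0.15697677 0.10821984] [ 1.60387481  0.04027522 -0.95612015  2.41799402 -0.12422898  0.82466388] [  0.51737475  -6.51083623 -28.81993881]
[0.53956139 0.15046313 0.07939957] -0.0028324310526043534 [ 2.11209300e-01 -6.66442621e-03  1.54316425e+00  1.22716635e-05
  1.60481465e+00  6.25663917e-02]
```

```bash
python3 -m jog '{"linear":[[6,0,-8],[12,0,0],[15,0,0],[15,0,0],[15,0,0],[15,0,0],[12,0,0],[3,0,0]],"angular":[[0,0,0.3],[0,0,0],[0,0,0],[0,0,0],[0,0,0],[0,0,0],[0,0,0],[0,0,0]],"gripper":[-1,-1,-1,-1,-1,-1,-1,-1]}'
python3 -m jog '{"linear":[[0,0,6],[0,0,6],[0,0,6],[0,0,6],[0,0,6],[0,0,6],[0,0,2],[0,0,0]],"angular":[[0,0,0],[0,0,0],[0,0,0],[0,0,0],[0,0,0],[0,0,0],[0,0,0],[0,0,0]],"gripper":[-1,-1,-1,-1,-1,-1,-1,-1]}'
python3 -c "
from h import *
delta([105,-60,50])
s=env.read_state(); uv={}
for n in ('scene','side'):
  im=env.read_camera(n); u=proj(n,s['position'])[0].astype(int); print(u)
  cv2.imwrite(f'pics/{n}2.png',cv2.resize(im[u[1]-60:u[1]+60,u[0]-75:u[0]+75,::-1],None,fx=5,fy=5,interpolation=cv2.INTER_CUBIC))"
```

```text
time_s: 6.4
position: [0.6331, 0.1638, 0.0866]
orientation: [[0.99, 0.143, -0.0], [0.143, -0.99, -0.0], [-0.0, 0.0, -1.0]]
force: [0.6, -0.0, -0.4]
grip_width: 0.001
time_s: 7.07
position: [0.6312, 0.1637, 0.0482]
orientation: [[0.99, 0.143, -0.002], [0.143, -0.99, -0.0], [-0.002, 0.0, -1.0]]
force: [-1.0, -0.4, -1.0]
grip_width: 0.001
t 7.0667 rack now [ 104.3 -108.5   48.2]
shift tool mm [-48.5  -0.7  -1.8] turn deg [0.01 0.09 0.06] F [-1.04 -0.37 -0.97]
[299 256]
[219 235]
```

View pics/scene2.png

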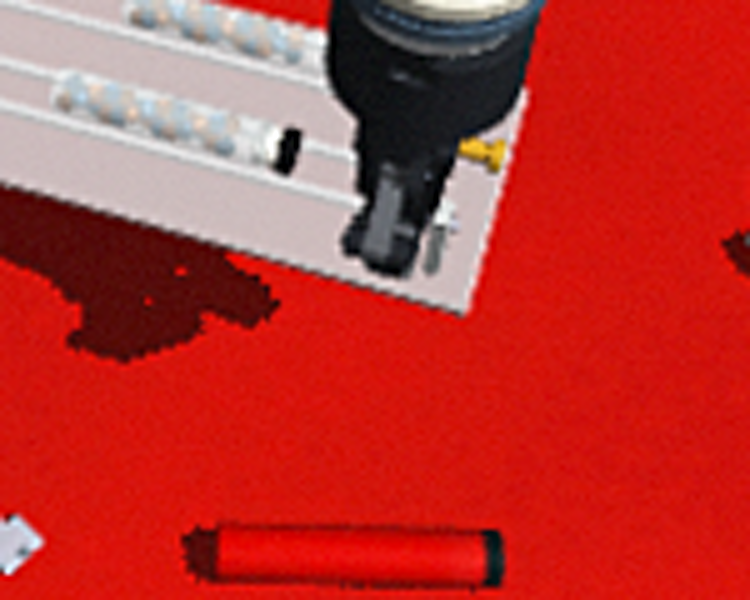

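View pics/side2.png

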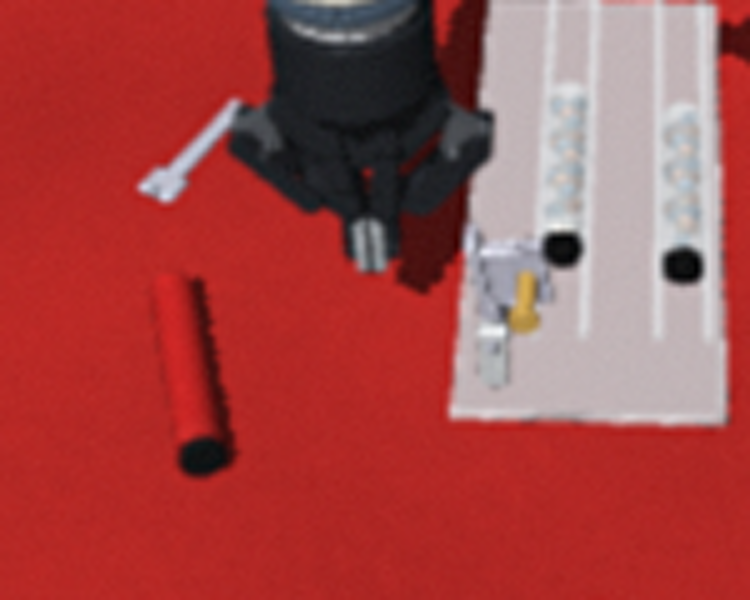

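```bash
python3 -m jog '{"linear":[[-5,0,0],[-5,0,0],[-5,0,0],[-5,0,0],[-4,0,0],[-4,0,0],[-4,0,0],[-4,0,0]],"angular":[[0,0,0],[0,0,0],[0,0,0],[0,0,0],[0,0,0],[0,0,0],[0,0,0],[0,0,0]],"gripper":[-1,-1,-1,-1,-1,-1,-1,-1]}'
python3 -m jog '{"linear":[[-3,0,0],[-3,0,0],[-3,0,0],[-3,0,0],[-3,0,0],[-3,0,0],[-3,0,0],[-3,0,0]],"angular":[[0,0,0],[0,0,0],[0,0,0],[0,0,0],[0,0,0],[0,0,0],[0,0,0],[0,0,0]],"gripper":[-1,-1,-1,-1,-1,-1,-1,-1]}';python3 -c "
from h import *
delta([105,-15,50])
im=env.read_camera('wrist'); cv2.imwrite('pics/w4.png',cv2.resize(im[100:300,50:350,::-1],None,fx=2.6,fy=2.6,interpolation=cv2.INTER_CUBIC))"
```

```text
time_s: 7.83
position: [0.5959, 0.1586, 0.0495]
orientation: [[0.99, 0.143, 0.001], [0.143, -0.99, 0.0], [0.001, -0.0, -1.0]]
force: [0.6, 0.4, 0.9]
grip_width: -0.0
time_s: 8.5
position: [0.5721, 0.1551, 0.0491]
orientation: [[0.99, 0.143, -0.0], [0.143, -0.99, -0.0], [-0.0, 0.0, -1.0]]
force: [0.5, -0.0, 0.0]
grip_width: -0.002
t 8.5 rack now [104.3 -48.8  49.1]
shift tool mm [-33.8  -0.8  -0.8] turn deg [0.   0.01 0.06] F [ 0.48 -0.    0.04]
```

View pics/w4.png

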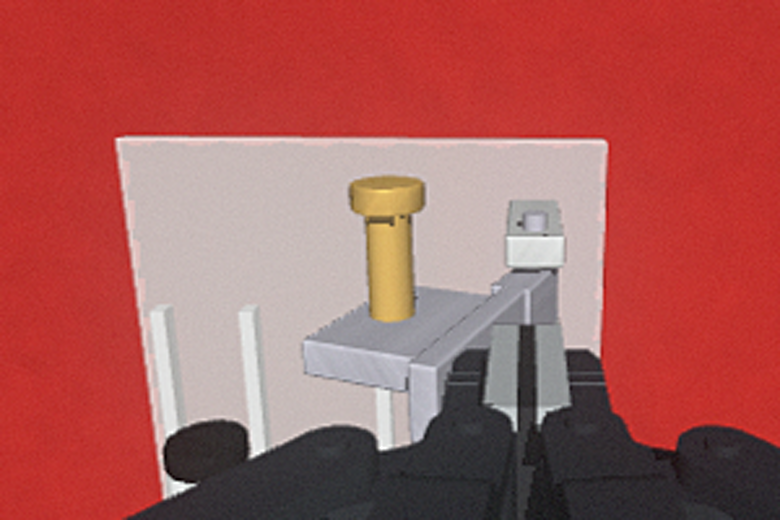

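```bash
python3 -m jog '{"linear":[[-3,0,0],[-3,0,0],[-3,0,0],[-3,0,0],[-3,0,0],[-3,0,0],[-3,0,0],[-3,0,0]],"angular":[[0,0,0],[0,0,0],[0,0,0],[0,0,0],[0,0,0],[0,0,0],[0,0,0],[0,0,0]],"gripper":[-1,-1,-1,-1,-1,-1,-1,-1]}';python3 -c "
from h import *
delta([105,-15,50])
im=env.read_camera('wrist'); cv2.imwrite('pics/w5.png',cv2.resize(im[100:300,50:350,::-1],None,fx=2.6,fy=2.6,interpolation=cv2.INTER_CUBIC))
s=env.read_state()
im=env.read_camera('scene'); u=proj('scene',s['position'])[0].astype(int); cv2.imwrite('pics/s5.png',cv2.resize(im[u[1]-60:u[1]+60,u[0]-75:u[0]+75,::-1],None,fx=5,fy=5,interpolation=cv2.INTER_CUBIC))"
```

```text
time_s: 9.22
position: [0.5483, 0.1517, 0.0493]
orientation: [[0.99, 0.143, 0.0], [0.143, -0.99, -0.0], [0.0, 0.0, -1.0]]
force: [0.7, 0.9, 0.4]
grip_width: 0.001
t 9.2167 rack now [104.3 -24.9  49.3]
shift tool mm [-9.9 -0.8 -0.7] turn deg [ 0.   -0.    0.07] F [0.67 0.91 0.4 ]
```

View pics/w5.png

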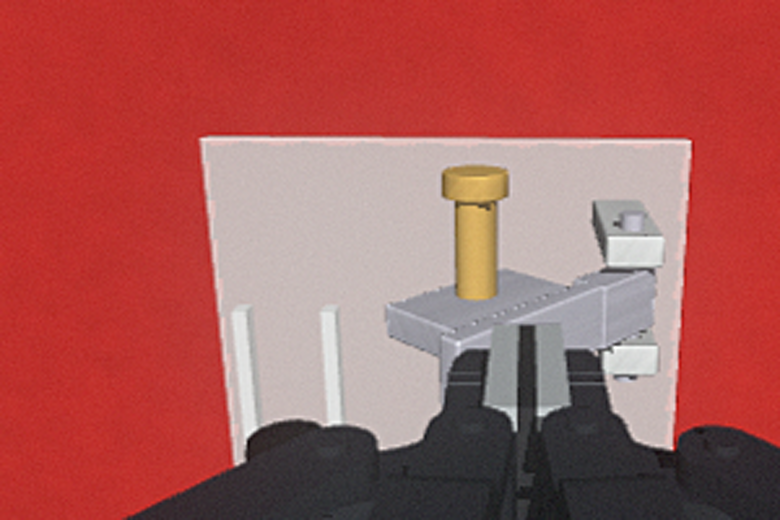

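View pics/s5.png

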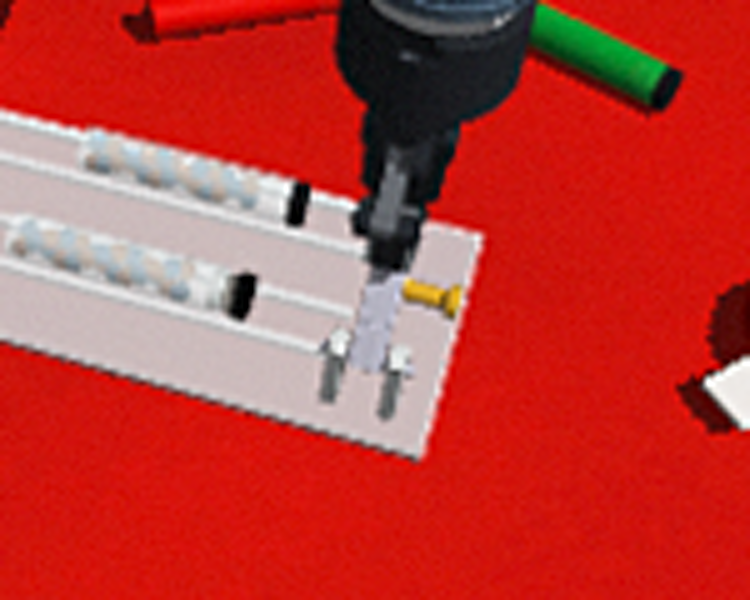

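```bash
python3 -m jog '{"linear":[[-1,0,3],[-1,0,3],[-1,0,3],[-1,0,3],[-1,0,3],[-1,0,3],[0,0,3],[0,0,3]],"angular":[[0,0,0],[0,0,0],[0,0,0],[0,0,0],[0,0,0],[0,0,0],[0,0,0],[0,0,0]],"gripper":[-1,-1,-1,-1,-1,-1,-1,-1]}';python3 -m jog '{"linear":[[0,0,1],[0,0,1],[0,0,1],[0,0,1],[0,0,0],[0,0,0],[0,0,0],[0,0,0]],"angular":[[0,0,0],[0,0,0],[0,0,0],[0,0,0],[0,0,0],[0,0,0],[0,0,0],[0,0,0]],"gripper":[-1,-1,-1,-1,-1,-1,-1,-1]}';python3 -c "
from h import *
delta([105,-15,15])
im=env.read_camera('wrist'); cv2.imwrite('pics/w6.png',cv2.resize(im[100:300,50:350,::-1],None,fx=2.6,fy=2.6,interpolation=cv2.INTER_CUBIC))"
```

```text
time_s: 9.98
position: [0.5426, 0.1509, 0.0249]
orientation: [[0.99, 0.143, -0.0], [0.143, -0.99, -0.0], [-0.0, 0.0, -1.0]]
force: [-0.3, -0.0, 1.2]
grip_width: 0.001
time_s: 10.65
position: [0.5427, 0.1509, 0.0213]
orientation: [[0.99, 0.143, 0.0], [0.143, -0.99, 0.0], [0.0, 0.0, -1.0]]
force: [0.4, -0.6, 0.1]
grip_width: 0.0
t 10.65 rack now [104.2 -19.2  21.3]
shift tool mm [-4.2 -0.8  6.3] turn deg [ 0.   -0.01  0.07] F [ 0.36 -0.65  0.14]
```

View pics/w6.png

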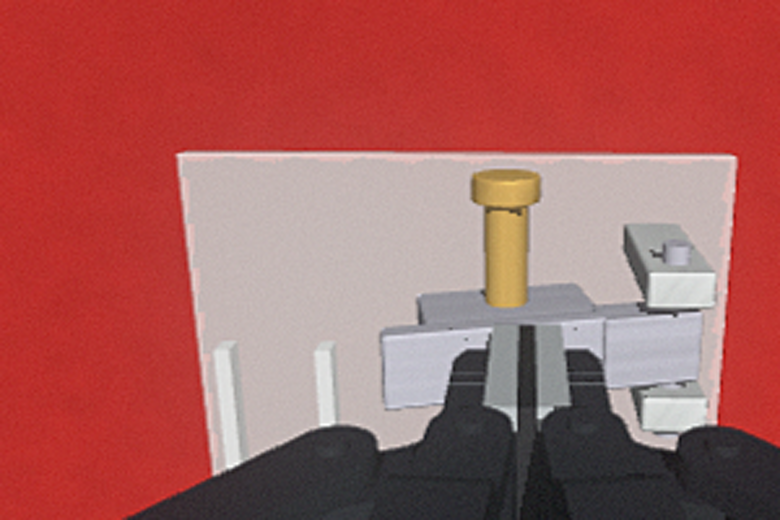

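```bash
python3 -m jog '{"linear":[[0,0,0.5],[0,0,0.5],[0,0,0.5],[0,0,0.5],[0,0,0.5],[0,0,0],[0,0,0],[0,0,0]],"angular":[[0,0,0],[0,0,0],[0,0,0],[0,0,0],[0,0,0],[0,0,0],[0,0,0],[0,0,0]],"gripper":[-1,-1,-1,-1,-1,-1,-1,-1]}';python3 -m jog '{"linear":[[0,0,0.5],[0,0,0.5],[0,0,0.5],[0,0,0.5],[0,0,0.5],[0,0,0],[0,0,0],[0,0,0]],"angular":[[0,0,0],[0,0,0],[0,0,0],[0,0,0],[0,0,0],[0,0,0],[0,0,0],[0,0,0]],"gripper":[-1,-1,-1,-1,-1,-1,-1,-1]}'
```

```text
time_s: 11.37
position: [0.5427, 0.1509, 0.0187]
orientation: [[0.99, 0.143, -0.0], [0.143, -0.99, -0.0], [-0.0, 0.0, -1.0]]
force: [-0.1, 1.2, 0.3]
grip_width: -0.002
time_s: 12.03
position: [0.5427, 0.1509, 0.0162]
orientation: [[0.99, 0.143, -0.0], [0.143, -0.99, -0.0], [-0.0, 0.0, -1.0]]
force: [0.9, -1.1, -1.0]
grip_width: -0.007
```

```bash
python3 -m jog '{"linear":[[0,0,0.5],[0,0,0.5],[0,0,0.5],[0,0,0.5],[0,0,0],[0,0,0],[0,0,0],[0,0,0]],"angular":[[0,0,0],[0,0,0],[0,0,0],[0,0,0],[0,0,0],[0,0,0],[0,0,0],[0,0,0]],"gripper":[-1,-1,-1,-1,-1,-1,-1,-1]}';python3 -c "
from h import *
delta([105,-15,15])
im=env.read_camera('wrist'); cv2.imwrite('pics/w7.png',cv2.resize(im[100:300,50:350,::-1],None,fx=2.6,fy=2.6,interpolation=cv2.INTER_CUBIC))"
```

```text
time_s: 12.7
position: [0.5427, 0.1509, 0.0142]
orientation: [[0.99, 0.143, 0.0], [0.143, -0.99, -0.0], [0.0, 0.0, -1.0]]
force: [0.4, -0.4, -0.1]
grip_width: -0.002
t 12.7 rack now [104.3 -19.2  14.2]
shift tool mm [-4.2 -0.7 -0.8] turn deg [ 0.   -0.    0.06] F [ 0.4  -0.4  -0.11]
```

View pics/w7.png

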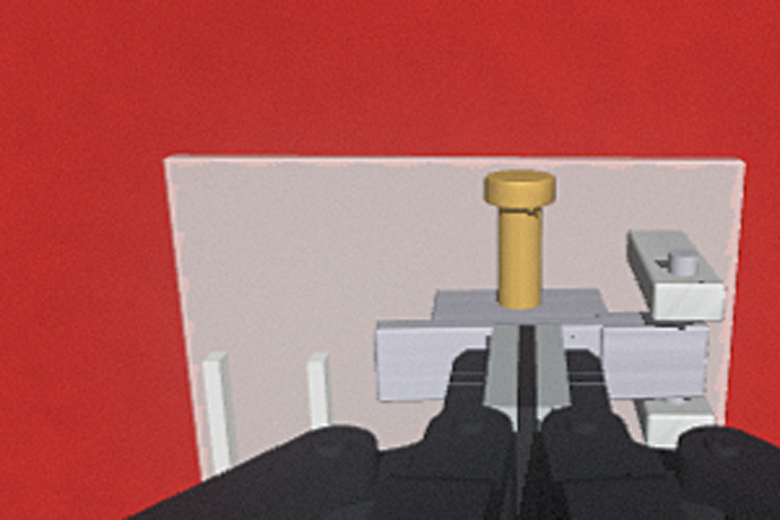

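```bash
python3 -m jog '{"linear":[[0,0,0.5],[0,0,0.5],[0,0,0.5],[0,0,0],[0,0,0],[0,0,0],[0,0,0],[0,0,0]],"angular":[[0,0,0],[0,0,0],[0,0,0],[0,0,0],[0,0,0],[0,0,0],[0,0,0],[0,0,0]],"gripper":[-1,-1,-1,-1,-1,-1,-1,-1]}'; python3 -m jog '{"linear":[[0,0,0.5],[0,0,0.5],[0,0,0.3],[0,0,0],[0,0,0],[0,0,0],[0,0,0],[0,0,0]],"angular":[[0,0,0],[0,0,0],[0,0,0],[0,0,0],[0,0,0],[0,0,0],[0,0,0],[0,0,0]],"gripper":[-1,-1,-1,-1,-1,-1,-1,-1]}'
```

```text
time_s: 13.42
position: [0.5427, 0.1509, 0.0127]
orientation: [[0.99, 0.143, -0.0], [0.143, -0.99, 0.0], [-0.0, -0.0, -1.0]]
force: [-0.8, 0.6, -0.7]
grip_width: 0.001
time_s: 14.08
position: [0.5428, 0.1509, 0.012]
orientation: [[0.99, 0.143, 0.0], [0.143, -0.99, 0.0], [0.0, 0.0, -1.0]]
force: [-2.8, -1.5, 5.1]
grip_width: -0.001
```

```bash
python3 -m jog '{"linear":[[0,0,-5],[0,0,-8],[0,0,-12],[0,0,-12],[0,0,-8],[0,0,-5],[0,0,0],[0,0,0]],"angular":[[0,0,0],[0,0,0],[0,0,0],[0,0,0],[0,0,0],[0,0,0],[0,0,0],[0,0,0]],"gripper":[-1,-1,-1,-1,-1,-1,-1,-1]}'; python3 -m jog '{"linear":[[0,15,0],[0,30,0],[0,30,0],[0,30,0],[0,30,0],[0,30,0],[0,30,0],[0,15,0]],"angular":[[0,0,0],[0,0,0],[0,0,0],[0,0,0],[0,0,0],[0,0,0],[0,0,0],[0,0,0]],"gripper":[-1,-1,-1,-1,-1,-1,-1,-1]}'
python3 -c "
from h import *
delta([-108,-20,15])
s=env.read_state(); np.savez('w8.npz',p=s['position'],R=s['orientation'])
im=env.read_camera('wrist'); cv2.imwrite('pics/w8raw.png',im[:,:,::-1]);cv2.imwrite('pics/w8.png',cv2.resize(im[:,:,::-1],(800,600),interpolation=cv2.INTER_CUBIC))
im=env.read_camera('side'); cv2.imwrite('pics/sd8.png',cv2.resize(im[165:270,215:315,::-1],None,fx=5.5,fy=5.5,interpolation=cv2.INTER_CUBIC))
im=env.read_camera('scene'); cv2.imwrite('pics/sc8.png',cv2.resize(im[170:270,180:340,::-1],None,fx=5,fy=5,interpolation=cv2.INTER_CUBIC))
"
```

```text
time_s: 14.75
position: [0.5429, 0.151, 0.0619]
orientation: [[0.99, 0.143, 0.001], [0.143, -0.99, 0.0], [0.001, -0.0, -1.0]]
force: [-0.3, -0.0, -0.6]
grip_width: 0.001
time_s: 15.42
position: [0.5723, -0.0602, 0.0604]
orientation: [[0.99, 0.141, -0.002], [0.141, -0.99, -0.001], [-0.002, 0.001, -1.0]]
force: [0.5, -0.1, -0.4]
grip_width: -0.001
t 15.4167 rack now [-108.9  -18.5   60.4]
shift tool mm [ 1.6 -0.9 45.4] turn deg [ 0.05  0.1  -0.06] F [ 0.53 -0.11 -0.41]
```

View pics/w8.png

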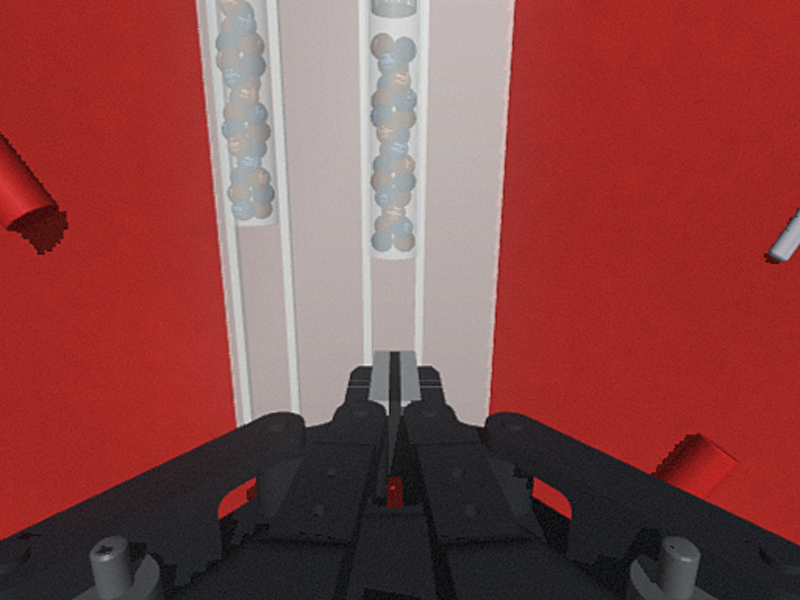

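View pics/sd8.png

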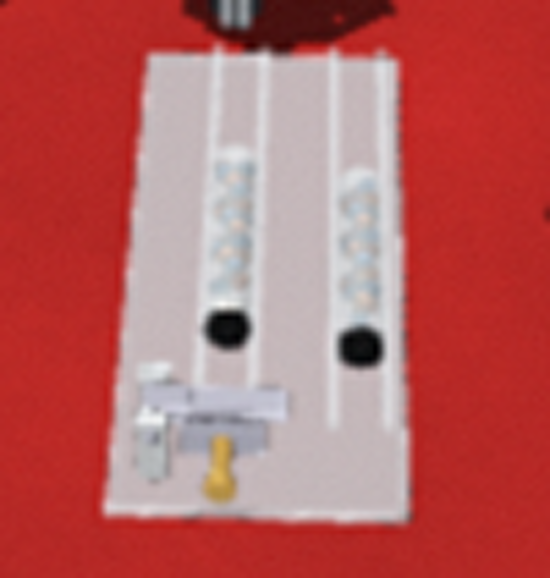

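View pics/sc8.png

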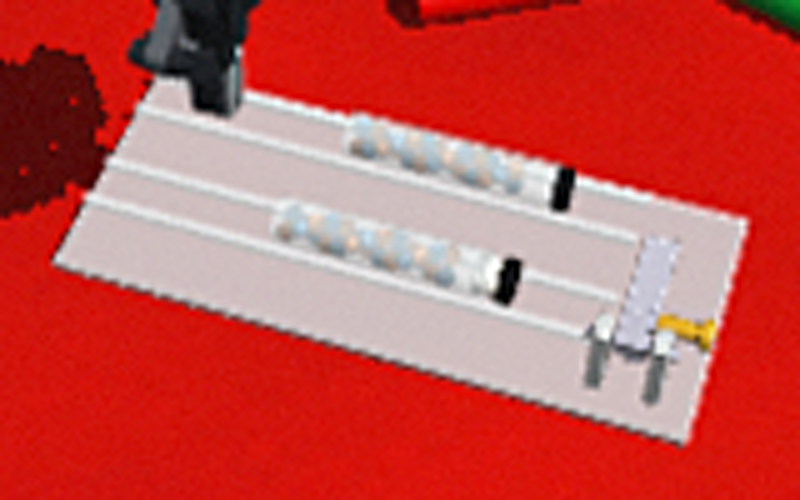

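```bash
python3 -c "
from h import *
d=np.load('w8.npz'); pose=(d['p'],d['R'])
A=np.stack([-Rgoal()[:,1],-Rgoal()[:,0],[0,0,1]],1)
for n,uv,z in (('wrist',(251.5,165),.030),('wrist',(251.5,165),.024),('wrist',(394*.64,352*.64),.0924),('scene',(180+275/5,170+215/5),.018),('side',(215+235/5.5,165+150/5.5),.030)):
  X=atz(n,uv,z,pose); print(n,((X-[RK[0],RK[1],0])@A*1000).round(1))
"
```

```text
wrist [-80.2 -18.3  30. ]
wrist [-81.3 -18.3  24. ]
wrist [-100.1  -18.9   92.4]
scene [-80. -16.  18.]
side [-75.3 -16.8  30. ]
```

```bash
python3 -m jog '{"linear":[[0.5,0,6],[0,0,9],[0,0,10],[0,0,10],[0,0,10],[0,0,10],[0,0,6],[0,0,3]],"angular":[[0,0,0],[0,0,0],[0,0,0],[0,0,0],[0,0,0],[0,0,0],[0,0,0],[0,0,0]],"gripper":[-1,-1,-1,-1,-1,-1,-1,-1]}'; python3 -m jog '{"linear":[[0,0,2],[0,0,2],[0,0,2],[0,0,2],[0,0,2],[0,0,1],[0,0,0],[0,0,0]],"angular":[[0,0,0],[0,0,0],[0,0,0],[0,0,0],[0,0,0],[0,0,0],[0,0,0],[0,0,0]],"gripper":[-1,-1,-1,-1,-1,-1,-1,-1]}'
python3 -c "
from h import *
delta([-95,-20,-16])
im=env.read_camera('wrist'); cv2.imwrite('pics/w9.png',cv2.resize(im[:,:,::-1],(800,600),interpolation=cv2.INTER_CUBIC))
im=env.read_camera('side'); cv2.imwrite('pics/sd9.png',cv2.resize(im[145:270,215:315,::-1],None,fx=4.5,fy=4.5,interpolation=cv2.INTER_CUBIC))
"
```

```text
time_s: 16.23
position: [0.5723, -0.0566, -0.0044]
orientation: [[0.99, 0.143, -0.002], [0.143, -0.99, 0.0], [-0.002, -0.001, -1.0]]
force: [-0.3, 0.2, -0.1]
grip_width: 0.001
time_s: 16.9
position: [0.5732, -0.0568, -0.0135]
orientation: [[0.99, 0.143, 0.0], [0.143, -0.99, -0.0], [-0.0, 0.0, -1.0]]
force: [-0.8, 0.2, -0.3]
grip_width: -0.002
t 16.9 rack now [-105.7  -19.9  -13.5]
shift tool mm [  0.1 -10.7   2.5] turn deg [0.   0.   0.07] F [-0.75  0.23 -0.25]
```

View pics/w9.png

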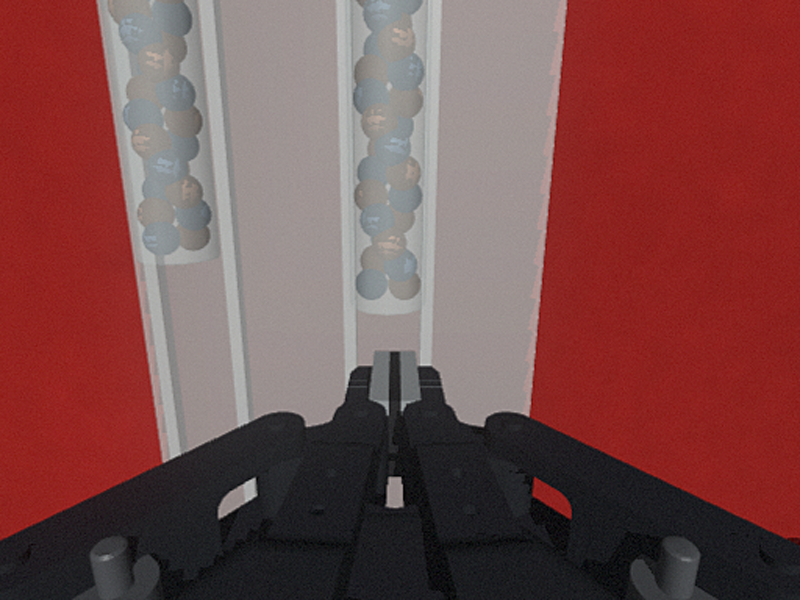

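View pics/sd9.png

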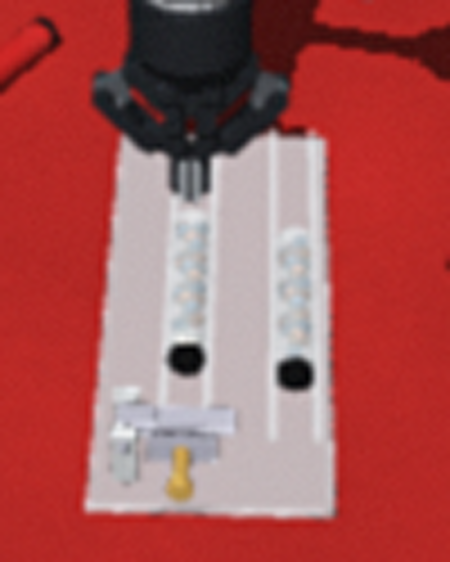

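```bash
python3 -m jog '{"linear":[[-0.5,0,1],[-0.5,0,1],[-0.5,0,1],[0,-2,0],[0,-3,0],[0,-3,0],[0,-3,0],[0,-2,0]],"angular":[[0,0,0],[0,0,0],[0,0,0],[0,0,0],[0,0,0],[0,0,0],[0,0,0],[0,0,0]],"gripper":[-1,-1,-1,-1,-1,-1,-1,-1]}'; python3 -m jog '{"linear":[[0,-2,0],[0,-3,0],[0,-3,0],[0,-3,0],[0,-3,0],[0,-3,0],[0,-3,0],[0,-2,0]],"angular":[[0,0,0],[0,0,0],[0,0,0],[0,0,0],[0,0,0],[0,0,0],[0,0,0],[0,0,0]],"gripper":[-1,-1,-1,-1,-1,-1,-1,-1]}'
python3 -c "
from h import *
delta([-60,-20,-16])
im=env.read_camera('wrist'); cv2.imwrite('pics/w10.png',cv2.resize(im[:,:,::-1],(800,600),interpolation=cv2.INTER_CUBIC))
im=env.read_camera('side'); cv2.imwrite('pics/sd10.png',cv2.resize(im[170:270,220:310,::-1],None,fx=6,fy=6,interpolation=cv2.INTER_CUBIC))
"
```

```text
time_s: 17.67
position: [0.5699, -0.0436, -0.0165]
orientation: [[0.99, 0.143, 0.0], [0.143, -0.99, 0.0], [0.0, -0.0, -1.0]]
force: [0.5, -0.2, -0.3]
grip_width: -0.003
time_s: 18.33
position: [0.5667, -0.0221, -0.0165]
orientation: [[0.99, 0.143, 0.0], [0.143, -0.99, 0.0], [0.0, -0.0, -1.0]]
force: [0.1, -0.2, 0.5]
grip_width: 0.001
t 18.3333 rack now [-70.4 -18.4 -16.5]
shift tool mm [  1.6 -10.4  -0.5] turn deg [-0.   -0.    0.07] F [ 0.08 -0.2   0.45]
```

View pics/w10.png

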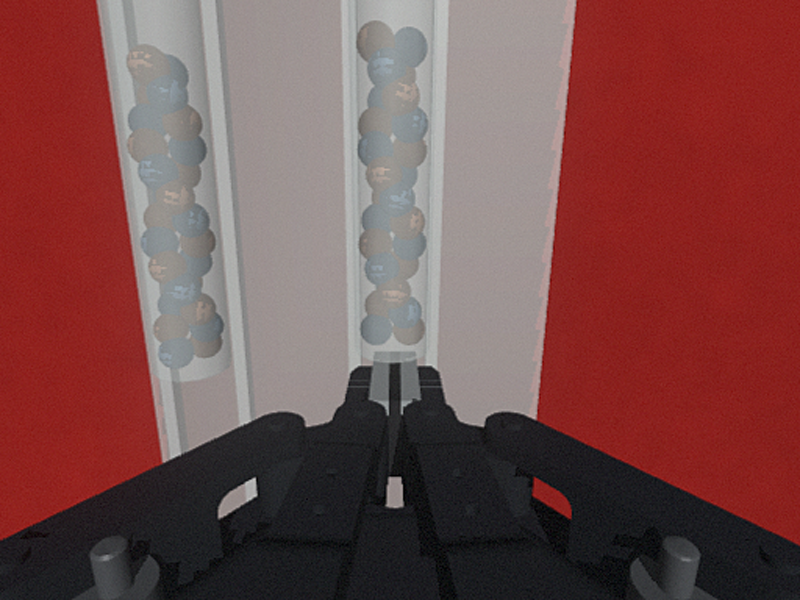

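View pics/sd10.png

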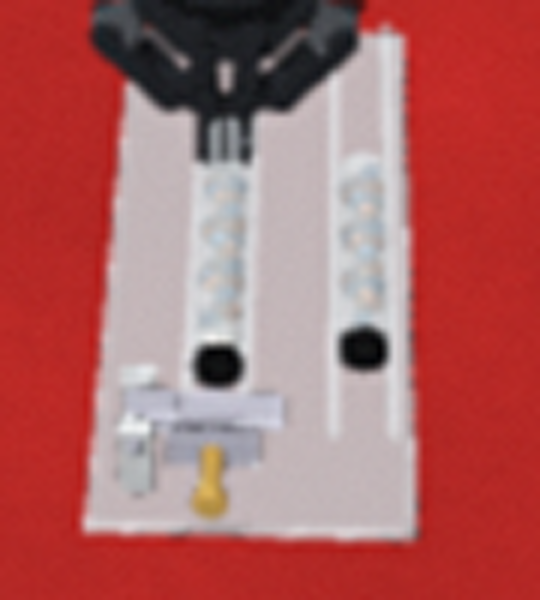

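```bash
python3 -m jog '{"linear":[[0,-2,0],[0,-3,0],[0,-3,0],[0,-3,0],[0,-3,0],[0,-3,0],[0,-2,0],[0,-1,0]],"angular":[[0,0,0],[0,0,0],[0,0,0],[0,0,0],[0,0,0],[0,0,0],[0,0,0],[0,0,0]],"gripper":[-1,-1,-1,-1,-1,-1,-1,-1]}'
python3 -c "
from h import *
delta([-60,-20,-16])
im=env.read_camera('side'); cv2.imwrite('pics/sd11.png',cv2.resize(im[190:270,220:310,::-1],None,fx=7,fy=7,interpolation=cv2.INTER_CUBIC))
im=env.read_camera('scene'); cv2.imwrite('pics/sc11.png',cv2.resize(im[180:260,230:335,::-1],None,fx=7,fy=7,interpolation=cv2.INTER_CUBIC))
"
```

```text
time_s: 19.1
position: [0.5638, -0.0022, -0.0165]
orientation: [[0.99, 0.143, -0.0], [0.143, -0.99, 0.0], [-0.0, -0.0, -1.0]]
force: [0.4, -0.5, 0.4]
grip_width: 0.001
t 19.1 rack now [-50.3 -18.4 -16.5]
shift tool mm [ 1.6  9.7 -0.5] turn deg [-0.01  0.    0.09] F [ 0.36 -0.51  0.43]
```

View pics/sc11.png

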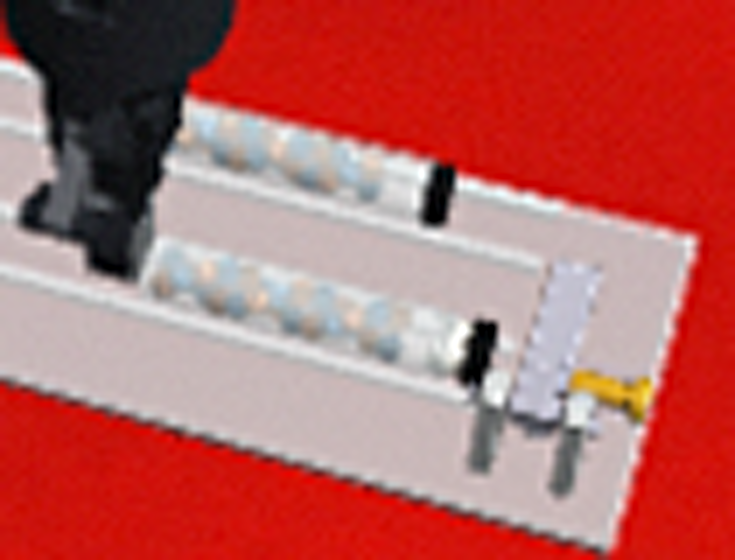

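View pics/sd11.png

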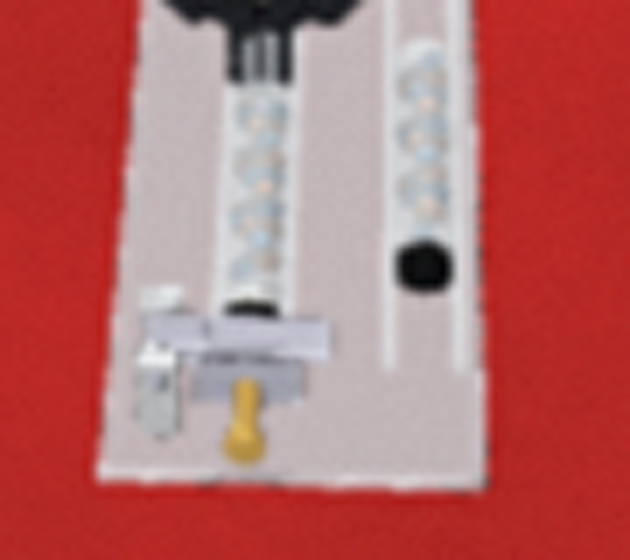

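```bash
python3 -m jog '{"linear":[[0,-0.3,0],[0,-0.3,0],[0,-0.3,0],[0,-0.3,0],[0,-0.3,0],[0,-0.3,0],[0,0,0],[0,0,0]],"angular":[[0,0,0],[0,0,0],[0,0,0],[0,0,0],[0,0,0],[0,0,0],[0,0,0],[0,0,0]],"gripper":[-1,-1,-1,-1,-1,-1,-1,-1]}'; python3 -m jog '{"linear":[[0,-0.3,0],[0,-0.3,0],[0,-0.3,0],[0,-0.3,0],[0,-0.3,0],[0,-0.3,0],[0,0,0],[0,0,0]],"angular":[[0,0,0],[0,0,0],[0,0,0],[0,0,0],[0,0,0],[0,0,0],[0,0,0],[0,0,0]],"gripper":[-1,-1,-1,-1,-1,-1,-1,-1]}'
```

```text
time_s: 19.87
position: [0.5636, -0.0008, -0.0165]
orientation: [[0.99, 0.143, 0.0], [0.143, -0.99, 0.0], [0.0, -0.0, -1.0]]
force: [0.5, -0.4, 0.4]
grip_width: 0.001
time_s: 20.53
position: [0.5633, 0.001, -0.0165]
orientation: [[0.99, 0.143, 0.0], [0.143, -0.99, 0.0], [0.0, -0.0, -1.0]]
force: [0.1, 0.2, -0.4]
grip_width: -0.001
```

```bash
python3 -m jog '{"linear":[[0,-0.3,0],[0,-0.3,0],[0,-0.3,0],[0,-0.3,0],[0,-0.3,0],[0,-0.3,0],[0,0,0],[0,0,0]],"angular":[[0,0,0],[0,0,0],[0,0,0],[0,0,0],[0,0,0],[0,0,0],[0,0,0],[0,0,0]],"gripper":[-1,-1,-1,-1,-1,-1,-1,-1]}'
```

```text
time_s: 21.2
position: [0.5631, 0.0028, -0.0165]
orientation: [[0.99, 0.143, 0.0], [0.143, -0.99, 0.0], [0.0, -0.0, -1.0]]
force: [-0.7, 0.4, -0.3]
grip_width: -0.002
```

```bash
python3 -c "
from h import *
im=env.read_camera('scene'); cv2.imwrite('pics/sc12.png',cv2.resize(im[205:255,270:335,::-1],None,fx=11,fy=11,interpolation=cv2.INTER_CUBIC))
"
```

```text
(no output)
```

View pics/sc12.png

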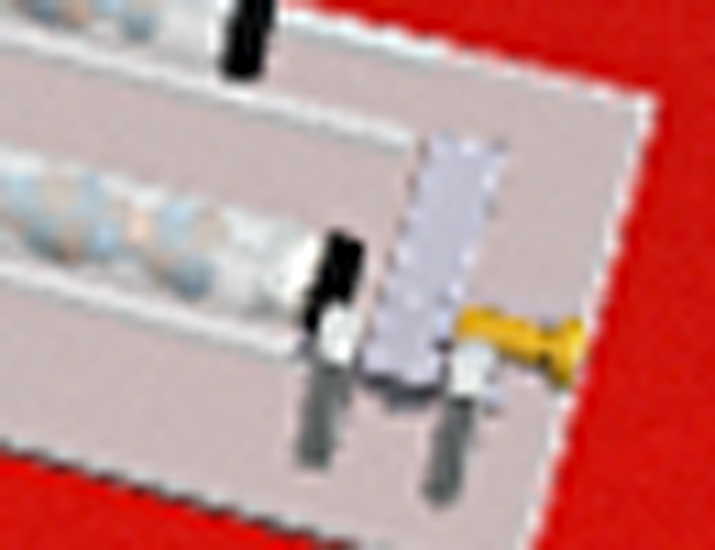

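```bash
python3 -m jog '{"linear":[[0,-0.3,0],[0,-0.3,0],[0,-0.3,0],[0,-0.3,0],[0,-0.3,0],[0,-0.3,0],[0,0,0],[0,0,0]],"angular":[[0,0,0],[0,0,0],[0,0,0],[0,0,0],[0,0,0],[0,0,0],[0,0,0],[0,0,0]],"gripper":[-1,-1,-1,-1,-1,-1,-1,-1]}'
```

```text
time_s: 21.92
position: [0.5628, 0.0046, -0.0165]
orientation: [[0.99, 0.143, 0.0], [0.143, -0.99, 0.0], [0.0, -0.0, -1.0]]
force: [-0.2, -0.2, 0.0]
grip_width: -0.003
```

```bash
python3 -m jog '{"linear":[[0,-0.3,0],[0,-0.3,0],[0,-0.3,0],[0,-0.3,0],[0,-0.3,0],[0,0,0],[0,0,0],[0,0,0]],"angular":[[0,0,0],[0,0,0],[0,0,0],[0,0,0],[0,0,0],[0,0,0],[0,0,0],[0,0,0]],"gripper":[-1,-1,-1,-1,-1,-1,-1,-1]}'
```

```text
time_s: 22.58
position: [0.5626, 0.0061, -0.0165]
orientation: [[0.99, 0.143, -0.0], [0.143, -0.99, 0.0], [-0.0, -0.0, -1.0]]
force: [0.7, -0.2, -0.8]
grip_width: -0.001
```

```bash
python3 -m jog '{"linear":[[0,-0.3,0],[0,-0.3,0],[0,-0.3,0],[0,-0.3,0],[0,-0.3,0],[0,0,0],[0,0,0],[0,0,0]],"angular":[[0,0,0],[0,0,0],[0,0,0],[0,0,0],[0,0,0],[0,0,0],[0,0,0],[0,0,0]],"gripper":[-1,-1,-1,-1,-1,-1,-1,-1]}'
```

```text
time_s: 23.25
position: [0.5624, 0.0075, -0.0165]
orientation: [[0.99, 0.143, -0.0], [0.143, -0.99, 0.0], [-0.0, -0.0, -1.0]]
force: [-0.4, 0.0, -0.3]
grip_width: 0.0
```

```bash
python3 -m jog '{"linear":[[0,-0.3,0],[0,-0.3,0],[0,-0.3,0],[0,-0.3,0],[0,-0.3,0],[0,0,0],[0,0,0],[0,0,0]],"angular":[[0,0,0],[0,0,0],[0,0,0],[0,0,0],[0,0,0],[0,0,0],[0,0,0],[0,0,0]],"gripper":[-1,-1,-1,-1,-1,-1,-1,-1]}'
```

```text
time_s: 23.92
position: [0.5622, 0.009, -0.0165]
orientation: [[0.99, 0.143, -0.0], [0.143, -0.99, 0.0], [-0.0, -0.0, -1.0]]
force: [-0.4, -0.4, 0.3]
grip_width: -0.002
```

```bash
python3 -m jog '{"linear":[[0,-0.3,0],[0,-0.3,0],[0,-0.3,0],[0,-0.3,0],[0,-0.3,0],[0,0,0],[0,0,0],[0,0,0]],"angular":[[0,0,0],[0,0,0],[0,0,0],[0,0,0],[0,0,0],[0,0,0],[0,0,0],[0,0,0]],"gripper":[-1,-1,-1,-1,-1,-1,-1,-1]}'; python3 -c "
from h import *
im=env.read_camera('scene'); cv2.imwrite('pics/sc13.png',cv2.resize(im[205:255,270:335,::-1],None,fx=11,fy=11,interpolation=cv2.INTER_CUBIC))
"
```

```text
time_s: 24.58
position: [0.5619, 0.0105, -0.0166]
orientation: [[0.99, 0.143, -0.0], [0.143, -0.99, 0.0], [-0.0, -0.0, -1.0]]
force: [-1.0, -0.4, -0.2]
grip_width: 0.0
```

View pics/sc13.png

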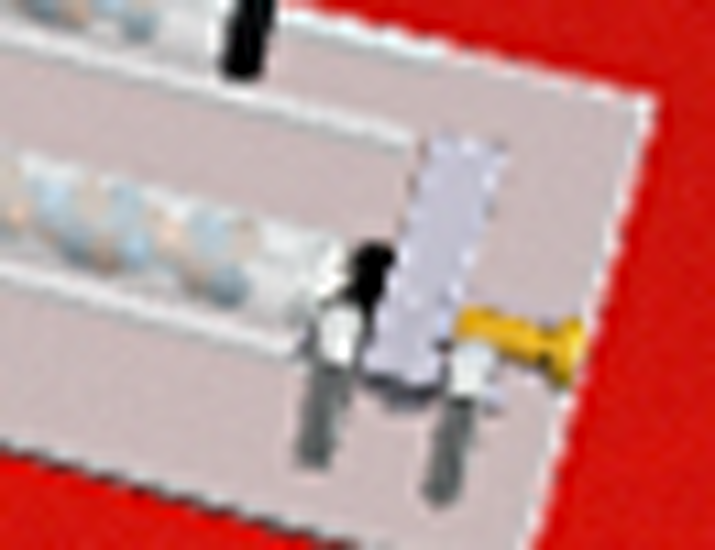

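```bash
python3 -m jog '{"linear":[[0,-0.3,0],[0,-0.3,0],[0,-0.3,0],[0,-0.3,0],[0,-0.3,0],[0,0,0],[0,0,0],[0,0,0]],"angular":[[0,0,0],[0,0,0],[0,0,0],[0,0,0],[0,0,0],[0,0,0],[0,0,0],[0,0,0]],"gripper":[-1,-1,-1,-1,-1,-1,-1,-1]}'
```

```text
time_s: 25.3
position: [0.5619, 0.0114, -0.0165]
orientation: [[0.99, 0.143, 0.0], [0.143, -0.99, -0.001], [0.0, 0.001, -1.0]]
force: [0.8, -4.9, -0.2]
grip_width: -0.001
```

```bash
python3 -m jog '{"linear":[[0,-0.3,0],[0,-0.3,0],[0,-0.3,0],[0,-0.3,0],[0,-0.3,0],[0,0,0],[0,0,0],[0,0,0]],"angular":[[0,0,0],[0,0,0],[0,0,0],[0,0,0],[0,0,0],[0,0,0],[0,0,0],[0,0,0]],"gripper":[-1,-1,-1,-1,-1,-1,-1,-1]}'
```

```text
time_s: 25.97
position: [0.5617, 0.0129, -0.0164]
orientation: [[0.99, 0.143, 0.0], [0.143, -0.99, -0.001], [0.0, 0.001, -1.0]]
force: [1.4, -4.3, 0.4]
grip_width: -0.001
```

```bash
python3 -m jog '{"linear":[[0,-0.2,0],[0,-0.2,0],[0,-0.2,0],[0,0,0],[0,0,0],[0,0,0],[0,0,0],[0,0,0]],"angular":[[0,0,0],[0,0,0],[0,0,0],[0,0,0],[0,0,0],[0,0,0],[0,0,0],[0,0,0]],"gripper":[-1,-1,-1,-1,-1,-1,-1,-1]}'
```

```text
time_s: 26.63
position: [0.5615, 0.0135, -0.0165]
orientation: [[0.99, 0.143, 0.0], [0.143, -0.99, -0.001], [0.0, 0.001, -1.0]]
force: [0.7, -5.8, 0.5]
grip_width: -0.001
```

```bash
python3 -m jog '{"linear":[[0,-0.2,0],[0,-0.2,0],[0,-0.1,0],[0,0,0],[0,0,0],[0,0,0],[0,0,0],[0,0,0]],"angular":[[0,0,0],[0,0,0],[0,0,0],[0,0,0],[0,0,0],[0,0,0],[0,0,0],[0,0,0]],"gripper":[-1,-1,-1,-1,-1,-1,-1,-1]}'
```

```text
time_s: 27.3
position: [0.5615, 0.014, -0.0165]
orientation: [[0.99, 0.143, 0.0], [0.143, -0.99, -0.001], [0.0, 0.001, -1.0]]
force: [0.9, -5.0, -0.6]
grip_width: -0.001
```

```bash
python3 -m jog '{"linear":[[0,-0.2,0],[0,-0.2,0],[0,-0.1,0],[0,0,0],[0,0,0],[0,0,0],[0,0,0],[0,0,0]],"angular":[[0,0,0],[0,0,0],[0,0,0],[0,0,0],[0,0,0],[0,0,0],[0,0,0],[0,0,0]],"gripper":[-1,-1,-1,-1,-1,-1,-1,-1]}'
```

```text
time_s: 27.97
position: [0.5614, 0.0145, -0.0165]
orientation: [[0.99, 0.143, 0.0], [0.143, -0.99, -0.001], [0.0, 0.001, -1.0]]
force: [-0.3, -5.1, -0.9]
grip_width: 0.002
```

```bash
python3 -m jog '{"linear":[[0,-0.2,0],[0,-0.2,0],[0,-0.1,0],[0,0,0],[0,0,0],[0,0,0],[0,0,0],[0,0,0]],"angular":[[0,0,0],[0,0,0],[0,0,0],[0,0,0],[0,0,0],[0,0,0],[0,0,0],[0,0,0]],"gripper":[-1,-1,-1,-1,-1,-1,-1,-1]}'
```

```text
time_s: 28.63
position: [0.5613, 0.0149, -0.0165]
orientation: [[0.99, 0.143, 0.0], [0.143, -0.99, -0.001], [0.0, 0.001, -1.0]]
force: [0.6, -6.0, 0.2]
grip_width: 0.001
```

```bash
python3 -m jog '{"linear":[[0,-0.2,0],[0,-0.2,0],[0,0,0],[0,0,0],[0,0,0],[0,0,0],[0,0,0],[0,0,0]],"angular":[[0,0,0],[0,0,0],[0,0,0],[0,0,0],[0,0,0],[0,0,0],[0,0,0],[0,0,0]],"gripper":[-1,-1,-1,-1,-1,-1,-1,-1]}'
```

```text
time_s: 29.3
position: [0.5613, 0.0153, -0.0165]
orientation: [[0.99, 0.143, 0.0], [0.143, -0.99, -0.001], [0.0, 0.001, -1.0]]
force: [1.2, -5.3, 0.8]
grip_width: 0.002
```

```bash
python3 -m jog '{"linear":[[0,-0.2,0],[0,-0.2,0],[0,0,0],[0,0,0],[0,0,0],[0,0,0],[0,0,0],[0,0,0]],"angular":[[0,0,0],[0,0,0],[0,0,0],[0,0,0],[0,0,0],[0,0,0],[0,0,0],[0,0,0]],"gripper":[-1,-1,-1,-1,-1,-1,-1,-1]}'
```

```text
time_s: 29.97
position: [0.5612, 0.0157, -0.0165]
orientation: [[0.99, 0.143, 0.0], [0.143, -0.99, -0.001], [0.0, 0.001, -1.0]]
force: [1.1, -5.1, 0.0]
grip_width: 0.003
```

```bash
python3 -m jog '{"linear":[[0,-0.2,0],[0,-0.2,0],[0,0,0],[0,0,0],[0,0,0],[0,0,0],[0,0,0],[0,0,0]],"angular":[[0,0,0],[0,0,0],[0,0,0],[0,0,0],[0,0,0],[0,0,0],[0,0,0],[0,0,0]],"gripper":[-1,-1,-1,-1,-1,-1,-1,-1]}'
```

```text
time_s: 30.63
position: [0.5612, 0.0161, -0.0165]
orientation: [[0.99, 0.143, 0.0], [0.143, -0.99, -0.001], [0.0, 0.001, -1.0]]
force: [0.6, -4.7, -0.4]
grip_width: -0.002
```

```bash
python3 -m jog '{"linear":[[0,-0.2,0],[0,-0.2,0],[0,0,0],[0,0,0],[0,0,0],[0,0,0],[0,0,0],[0,0,0]],"angular":[[0,0,0],[0,0,0],[0,0,0],[0,0,0],[0,0,0],[0,0,0],[0,0,0],[0,0,0]],"gripper":[-1,-1,-1,-1,-1,-1,-1,-1]}'
```

```text
time_s: 31.3
position: [0.5612, 0.0162, -0.0164]
orientation: [[0.99, 0.142, 0.0], [0.142, -0.99, -0.001], [0.0, 0.001, -1.0]]
force: [0.3, -6.2, -0.9]
grip_width: -0.002
```

```bash
python3 -m jog '{"linear":[[0,-0.2,0],[0,-0.1,0],[0,0,0],[0,0,0],[0,0,0],[0,0,0],[0,0,0],[0,0,0]],"angular":[[0,0,0],[0,0,0],[0,0,0],[0,0,0],[0,0,0],[0,0,0],[0,0,0],[0,0,0]],"gripper":[-1,-1,-1,-1,-1,-1,-1,-1]}'; python3 -c "
from h import *
im=env.read_camera('scene'); cv2.imwrite('pics/sc14.png',cv2.resize(im[205:255,270:335,::-1],None,fx=11,fy=11,interpolation=cv2.INTER_CUBIC))
delta([0,0,0])
"
```

```text
time_s: 31.97
position: [0.5612, 0.0163, -0.0164]
orientation: [[0.99, 0.142, 0.001], [0.142, -0.99, -0.002], [0.0, 0.002, -1.0]]
force: [0.4, -7.2, 0.4]
grip_width: -0.001
t 32.0167 rack now [-31.7 -18.4 -16.4]
shift tool mm [-18.4 -31.6 -16.4] turn deg [ 0.1  -0.01  0.03] F [ 0.97 -6.66  0.68]
```

View pics/sc14.png

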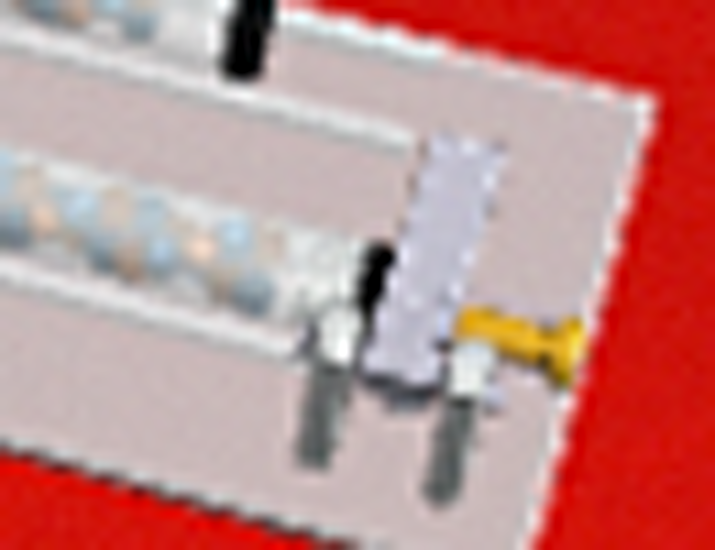

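```bash
python3 -m jog '{"linear":[[0,-0.2,0],[0,-0.2,0],[0,0,0],[0,0,0],[0,0,0],[0,0,0],[0,0,0],[0,0,0]],"angular":[[0,0,0],[0,0,0],[0,0,0],[0,0,0],[0,0,0],[0,0,0],[0,0,0],[0,0,0]],"gripper":[-1,-1,-1,-1,-1,-1,-1,-1]}'
```

```text
time_s: 32.68
position: [0.5612, 0.0163, -0.0163]
orientation: [[0.99, 0.142, 0.001], [0.142, -0.99, -0.002], [0.0, 0.002, -1.0]]
force: [0.7, -8.0, 0.6]
grip_width: -0.0
```

Position is stalled while the force climbs from 5 N to 8 N, so the cap is at its hard stop. Backing off.

```bash
python3 -m jog '{"linear":[[0,1,0],[0,2,0],[0,4,0],[0,5,0],[0,5,0],[0,3,0],[0,0,0],[0,0,0]],"angular":[[0,0,0],[0,0,0],[0,0,0],[0,0,0],[0,0,0],[0,0,0],[0,0,0],[0,0,0]],"gripper":[-1,-1,-1,-1,-1,-1,-1,-1]}';python3 -m jog '{"linear":[[0,0,-5],[0,0,-15],[0,0,-20],[0,0,-20],[0,0,-20],[0,0,-20],[0,0,-15],[0,0,-5]],"angular":[[0,0,0],[0,0,0],[0,0,0],[0,0,0],[0,0,0],[0,0,0],[0,0,0],[0,0,0]],"gripper":[-1,-1,-1,-1,-1,-1,-1,-1]}';python3 -m jog '{"linear":[[0,0,-8],[0,-5,0],[0,-10,0],[0,-15,0],[0,-15,0],[0,-10,0],[0,-5,0],[0,0,0]],"angular":[[0,0,0],[0,0,0],[0,0,0],[0,0,0],[0,0,0],[0,0,0],[0,0,0],[0,0,0]],"gripper":[-1,-1,-1,-1,-1,-1,-1,-1]}'
python3 -c "
from h import *
delta([0,0,0])
for n in ('wrist','scene','side'):
  im=env.read_camera(n)[:,:,::-1]; cv2.imwrite('pics/f_%s.png'%n,im)
im=cv2.imread('pics/f_wrist.png'); cv2.imwrite('pics/f_w.png',cv2.resize(im[0:300,100:400],None,fx=2,fy=2,interpolation=cv2.INTER_CUBIC))
im=cv2.imread('pics/f_scene.png'); cv2.imwrite('pics/f_sc.png',cv2.resize(im[180:260,215:335],None,fx=6.5,fy=6.5,interpolation=cv2.INTER_CUBIC))
"
```

```text
time_s: 33.35
position: [0.5638, -0.0022, -0.0165]
orientation: [[0.99, 0.142, -0.0], [0.142, -0.99, 0.0], [-0.0, -0.0, -1.0]]
force: [-0.3, -0.8, -0.8]
grip_width: -0.002
time_s: 34.02
position: [0.5652, -0.0018, 0.1073]
orientation: [[0.99, 0.143, 0.005], [0.143, -0.99, -0.0], [0.005, 0.001, -1.0]]
force: [-0.4, 0.4, 0.8]
grip_width: 0.001
time_s: 34.68
position: [0.5546, 0.0587, 0.1107]
orientation: [[0.989, 0.145, -0.001], [0.145, -0.989, 0.0], [-0.001, -0.0, -1.0]]
force: [-0.4, 0.3, 0.3]
grip_width: -0.005
t 34.6833 rack now [ 11.3 -17.9 110.7]
shift tool mm [-17.8  11.3 110.7] turn deg [-0.02  0.07  0.17] F [-0.4   0.31  0.28]
```

View pics/f_w.png

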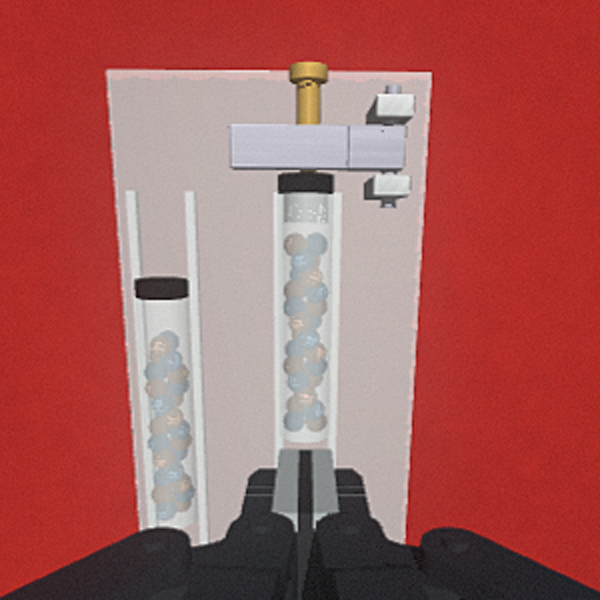

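View pics/f_sc.png

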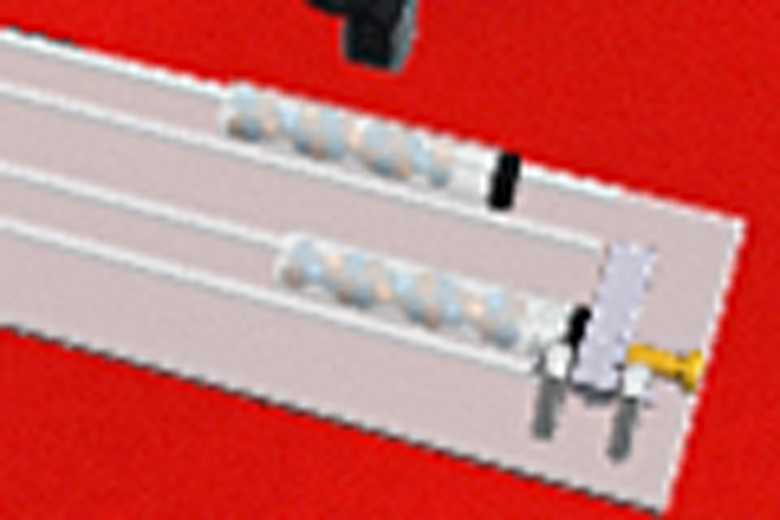

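View pics/f_side.png

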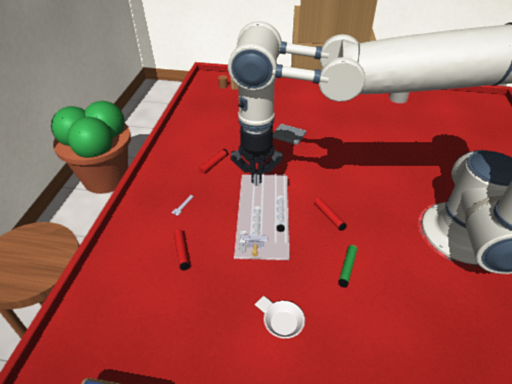

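```bash
python3 -c "
from h import *
s=env.read_state(); pose=(s['position'],s['orientation'])
im=cv2.imread('pics/f_wrist.png'); cv2.imwrite('pics/f_wc.png',cv2.resize(im[75:125,215:295],None,fx=9,fy=9,interpolation=cv2.INTER_CUBIC))
a=[atz('wrist',(252.5,v),.030,pose) for v in (87.5,96,222.5)]
print([np.linalg.norm(a[i]-a[2])*1000 for i in (0,1)])
"
```

```text
[np.float64(117.22124510794639), np.float64(110.6273447428445)]
```

View pics/f_wc.png

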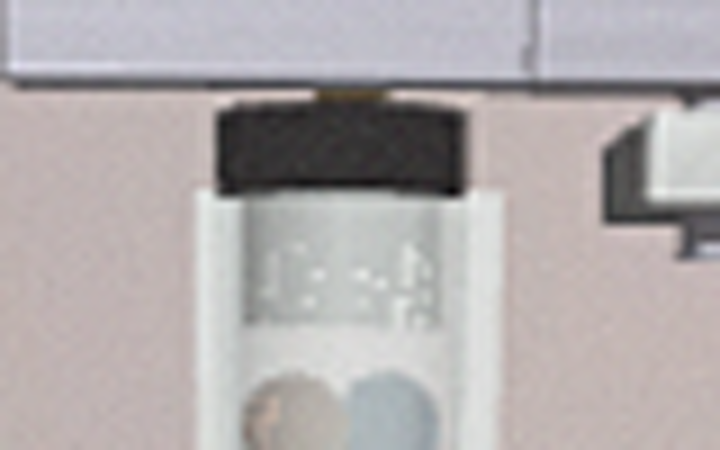

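The close crop shows the cap seated flush on the tube, with the brass nose touching it at crop pixel (352, 95). The tube measures about 117 mm overall, against the 118 mm it should be when home. The flag is flat and the robot is clear.

```bash
python3 -c "
from cell import env
print(env.finish_job())"
```

```text
the job is handed in; nothing more can be done
None
```

The job is done and handed in at about 35 s. The flag is fully down across the working slot, the tube's cap is home, and the tube lies in its slot with the robot clear of everything.

- **Flag:** I tipped it over from behind with the shut fingers and pressed it down to its hard stop, where it read about 5 N. The later pictures show it lying flat.
- **Cap:** I pushed the tube by its tail until the cap met the screw nose. The cap then slid in about 5 mm at roughly 5 N. At the end the position stalled while the force rose to 8 N, the highest reading along the slot and well under 15 N. Force was only read at the end of each move.
- **Last checks:** The close wrist picture shows no gap between cap and tube, and the flange is flush. The tube body measures 110.6 mm (110 expected) and the whole tube 117.2 mm (118 expected). The other things look unmoved in the pictures.

**Disagreements:**
- The shut fingertips turned out to sit about 30 mm above the stated TCP. My first sweep therefore passed over the flag without touching it, and I corrected for the offset after that.
- The rack position from the wrist camera differed from the fixed cameras by 3 to 4 mm. I mostly trusted the wrist camera.

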